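# Pack the balance kit into its two-layer transit case

## Robot

A 6-joint arm with a two-finger parallel gripper is mounted at the origin on the work surface. World frame = base frame: x ahead of the robot, y to its left, z up, the work surface at z = 0. Lengths are in m, angles in degrees, forces in N, time in s.
With the tool pointing down it reaches from about 0.375 to 0.925 m from the base axis. Payload 5.7 kg.
Tool frame: the origin (TCP) lies at the very end of the fingers, on their centre line; the grasp point (between the pads) lies 19 mm behind it; z points along the fingers, y is the direction in which the jaws open and shut (so a half turn about z gives the same grasp; the last joint's range is limited). The gripper opens to 88 mm and grips with 3 to 60 N. Pads are 20 mm wide; open, the fingers measure 115 mm over their backs; the gripper's body (75 mm by 178 mm) begins 61 mm behind the grasp point.
Start: joints at [63.764, 20.558, 86.54, -0, 72.909, -6.595], TCP at [0.202, 0.565, 0.223] pointing down, gripper open.
Joint ranges: [-170.27, 170.27], [-57.76, 135], [12.27, 136.19], [-55.21, 235.2], [11.17, 155.16], [-170.74, 170.74]. Speed limits (degrees/s): [136.94, 136.94, 180, 180, 180, 180].

## Interface

Orientations are given as a 3x3 rotation matrix whose columns are the frame's x, y, z axes.
In Python, from workcell import * gives the robot as it stands.
- The arm moves only by the shell command python3 -m pendant 'ROWS' [OPENING] [FORCE]. ROWS is JSON, a list of rows, each an object with "slide": the shift along the tool's x, y, z in mm, a list of three; "rotation": the turn, a rotation vector about the tool's x, y, z in rad, a list of three. A call has 1 to 10 rows; each row shifts and turns the commanded pose from where the row before left it, along the tool's axes as they then stand; what a row does not reach is not made up. A row lasts 1/8 s, in which the tool goes at most 62.5 mm and 10.7 degrees, less where a joint would pass 70% of its speed; a pose out of reach is approached as far as the arm can. A call is refused whole if a number of a shift passes 62.5 or a number of a turn 0.188, either way. A call with a gripper value outside its range is refused whole. OPENING is the opening, from 0 (shut) to 1 (fully open), set as the call begins (- or left out, the last holds). The fingers move at their own pace and stop on an object; FORCE is the grip in N (left out, the last holds). Time passes only in rows, so rows that do not move let the fingers close. It gives the time, the measured TCP pose, the force and the opening at its end, in the units of the state.
- sense(): the state, without advancing time (a new reading comes with each control period).
- get_image(name): name is "scene" or "top" or "wrist"; returns (picture, depth): 420x560x3 uint8, blue, green, red; 420x560 float32, m along the optical axis (not along the pixel's ray), 0 where there is no reading.
- calibration(name): a dict with "fx", "fy", "cx", "cy" (pixels), "k1" (the pictures are not rectified: a ray, as slopes to the right and down, at radius r is drawn at 1 + k1 r^2 times it, then the intrinsics apply), "R" (3x3) and "t" (3): a world point X has camera coordinates R X + t; the wrist camera has in their place "tool_from_camera" (4x4, takes a point from camera to tool coordinates, whose origin is the TCP and whose axes are the flange's). Camera axes: x right, y down, z forward; pixel columns grow to the right and rows downward; lengths in m; the calibration is good to about 2 mm. A picture is of the moment at which its call begins: read the wrist's pose just before it. calibration takes no time and is no camera call.
- close_job(): hands the job in, once; it reports no verdict.
The state is a dict: "time_s": time; "q": joint angles; "dq": joint speeds; "effort": joint torques, N m; "tool_pos": TCP position; "tcp_rot": TCP orientation; "force": force on the tool from outside, world axes, zero at the start; "torque": the same for the moment, N m; "gripper_width": finger opening in m.
Only numpy, scipy, OpenCV 4.12 (cv2) and the standard library are available. Lean on these libraries where they do the work, as an engineer would, in place of code of your own. Each camera call takes 0.05 s, during which the arm holds its last target.

## Task

Pack the balance kit for the move: stand the large steel weight in the round pocket and the oblong white bottle in the oblong pocket of the foam in the bottom of the case, then lower the lift-out tray by its carrying bar fully home on the ledges above them, and last seat the small steel weight upright, right down in the close-fitting hole of the tray. Set the things down, do not drop them, and leave everything else on the bench where it is.

Things in the scene. Friction and masses are not known exactly. Their poses are not given: they have to be found in the camera images.
- large_weight_mid (a point): Large polished steel laboratory weight, 500 g, upright and loose: plain cylinder 38 mm in diameter and 46 mm high, above it a narrow neck and a knob 25 mm in diameter; 66 mm high in all. The point is on its axis half-way up, 33 mm above its foot; z up along the axis.
- oblong_bottle_mid (a point): Loose, upright white plastic bottle of oblong section, about 120 g: body 60 mm (its x) by 40 mm (its y), 52 mm high, with a round grey cap 34 mm in diameter on it, 68 mm high in all. The point is at its centre, 34 mm above its foot; z up.
- small_weight_mid (a point): Small polished steel laboratory weight, 200 g, upright and loose: plain sharp-edged cylinder 28 mm in diameter and 33 mm high, above it a narrow neck and a knob 18 mm in diameter; 48 mm high in all. The point is on its axis half-way up, 24 mm above its foot; z up along the axis.
- tray_bar (a point): Loose grey plastic lift-out tray, 420 g, 234 (its x) by 164 mm (y), rim 26 mm high, foot 6 mm smaller. Its carrying bar, 12 mm thick (x), 20 high, 116 long (y), crosses the middle on end posts (y = ±52 mm); bar top 66 mm above the tray's underside, fingers pass beside it. Weights at -x are fixed. Hangs level if gripped firmly and carried smoothly; fits the case either way round. Point: middle of the bar, 56 mm above the underside.
- tray_bore (a point): The close-fitting round hole in the tray's square block: blind, sharp-edged without a lead-in, 30 mm in diameter, 18 mm deep. The point is the middle of its mouth, 23 mm above the tray's underside and flush with the block's top, x = +72 mm, y = 0 of the tray; same axes as the tray.
- case_ledge (a point): Open dark grey transit case, fixed: outside 256 (its x) by 186 mm (y), rim 110 mm above the bench, inside 246 by 176 mm. At both x ends a ledge 18 mm wide, 84 mm above the bench, carries the tray with 6 mm of play all round, its rim then level with the case's rim. Point: middle of the case at ledge height; things in the foam pockets end below it.
- round_pocket (a point): Round pocket in the dark foam in the bottom of the case, for the large weight: 45 mm in diameter, 30 mm deep, light-grey floor 10 mm above the bench. The point is the middle of its mouth, 40 mm above the bench, at x = -48 mm, y = +15 mm of the case; axes of the case.
- oblong_pocket (a point): Oblong pocket in the dark foam in the bottom of the case, for the bottle: 67 mm (x of the case) by 47 mm (y of the case), 30 mm deep, light-grey floor 10 mm above the bench. The point is the middle of its mouth, 40 mm above the bench, at x = +52 mm, y = -10 mm of the case; axes of the case.
- jar: Bystander: round white screw-top jar, 52 mm in diameter and 72 mm high; origin under its foot.
- vial: Bystander: small brown glass vial, 24 mm in diameter and 46 mm high; origin under its foot.
- beaker: Bystander: glass beaker, 66 mm in diameter and 85 mm high; origin under its foot.
- tape: Bystander: roll of brown packing tape lying flat, 100 mm in diameter and 48 mm high; origin under its middle.
- spatula: Bystander: narrow steel laboratory spatula, 182 mm long and 4 mm thick, lying on the bench; origin on its underside.
- tip_box: Bystander: clear-lidded box of pipette tips, 122 by 84 mm and 57 mm high; origin under its middle.
- wash_bottle: Bystander: white wash bottle with a red cap and spout, 68 mm in diameter, about 205 mm high; origin under its foot.

How it is judged:
By the outcome, as a careful person would: the job done as asked, in the order asked, and still so for the second after the job is handed in, with the robot touching nothing.
It also fails if it takes over 72 s, if anything falls off the work surface, if the arm or the gripper's body presses on something with over 40 N, if the wrist force passes 120 N, or if a joint passes its speed limit or range.

## Working session

There is one attempt and no reset: what is moved stays moved. The work goes in short steps, Python scripts to look and compute and a shell command to move; the robot and the scene stay as the last step left them, time stands still between calls to the robot, and variables do not carry over. Pictures are saved under pics/ and viewed, and the job is handed in when it is done.

```bash
ls; mkdir -p pics; python3 - <<'E'
from workcell import *
import cv2
s=sense();print(s)
for n in("scene","top"):
    im,d=get_image(n);cv2.imwrite(f"pics/{n}0.png",im)
    import numpy as np;np.savez(f"{n}0.npz",im=im,d=d)
    print(n,calibration(n),(d>0).mean())
E
```

```text
pics
{'time_s': 0.0, 'q': array([ 6.37645360e+01,  2.05992736e+01,  8.65966382e+01,  8.15103178e-04,
        7.29078439e+01, -6.59346846e+00]), 'dq': array([ 0.02083394, -0.04640248,  0.10404931, -0.00349374,  0.04242813,
        0.07568874]), 'effort': array([ 2.89152740e-03, -5.15375483e+01, -2.70733738e+01,  6.76896796e-02,
        3.46700451e-02, -1.45313497e-04]), 'tool_pos': array([0.20137846, 0.56448894, 0.22181128]), 'tcp_rot': array([[-9.41809828e-01,  3.36145189e-01, -8.12715966e-04],
       [ 3.36146099e-01,  9.41808463e-01, -1.61831927e-03],
       [ 2.21432537e-04, -1.79734030e-03, -9.99998360e-01]]), 'force': array([ 0.68629938, -0.53255392, -0.12582708]), 'torque': array([-0.02595263, -0.0196121 ,  0.02496024]), 'gripper_width': 0.08803545667330008}
scene {'fx': 442.3564091616437, 'fy': 442.3564091616437, 'cx': 275.68365842532774, 'cy': 204.74226863567372, 'k1': -0.05513154631014116, 'R': array([[ 0.68230398,  0.73104562,  0.00579505],
       [ 0.55267644, -0.51060613, -0.65865783],
       [-0.47854993,  0.45260765, -0.75242028]]), 't': array([-0.39608309, -0.24643137,  1.78202766])} 0.9958715986394557
top {'fx': 477.9338077718271, 'fy': 477.9338077718271, 'cx': 279.40797708852983, 'cy': 212.25057069623142, 'k1': 0.028454506534218525, 'R': array([[ 0.00636893, -0.99991441,  0.01142852],
       [-0.99719247, -0.00720348, -0.0745338 ],
       [ 0.07460974, -0.01092173, -0.997153  ]]), 't': array([-0.00839214,  0.55604049,  1.45525077])} 0.9959056122448979
```

View pics/scene0.png

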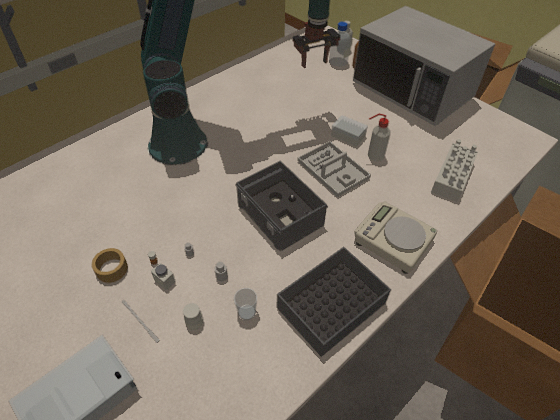

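View pics/top0.png

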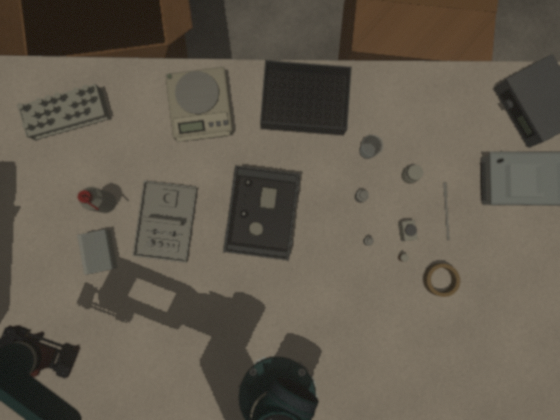

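The top view shows the case near (263,212), tray (166,220), large weight (361,195), oblong bottle (409,229), small weight (368,240), vial (403,257). I'll zoom in.

```bash
cat > h.py <<'E'
from workcell import *
import numpy as np, cv2
def K(c): return np.array([[c['fx'],0,c['cx']],[0,c['fy'],c['cy']],[0,0,1.]])
def slopes(c,uv):
    uv=np.asarray(uv,float).reshape(-1,1,2)
    return cv2.undistortPoints(uv,K(c),np.array([c['k1'],0,0,0,0.]),).reshape(-1,2)
def ext(name,s=None):
    c=calibration(name)
    if name!='wrist': return c,c['R'].T,-c['R'].T@c['t']
    T=np.array(c['tool_from_camera']); R=s['tcp_rot']
    return c,R@T[:3,:3],R@T[:3,3]+s['tool_pos']
def onplane(name,uv,z,s=None):
    c,R,o=ext(name,s); p=slopes(c,uv); d=np.c_[p,np.ones(len(p))]@R.T
    return o+d*((z-o[2])/d[:,2])[:,None]
def cloud(name,d,s=None):
    c,R,o=ext(name,s); h,w=d.shape
    v,u=np.mgrid[:h,:w]; p=slopes(c,np.c_[u.ravel(),v.ravel()])
    P=(np.c_[p,np.ones(len(p))]*d.ravel()[:,None])@R.T+o
    P[d.ravel()==0]=np.nan
    return P.reshape(h,w,3)
def pix(name,X,s=None):
    c,R,o=ext(name,s); Y=(np.atleast_2d(X)-o)@R
    return cv2.projectPoints(Y.astype(float),np.zeros(3),np.zeros(3),K(c),np.array([c['k1'],0,0,0,0.]))[0].reshape(-1,2)
def snap(name,f):
    s=sense(); im,d=get_image(name); np.savez(f+'.npz',im=im,d=d,pos=s['tool_pos'],rot=s['tcp_rot']); cv2.imwrite('pics/'+f+'.png',im); return s,im,d
def load(f):
    z=np.load(f+'.npz'); return dict(tool_pos=z['pos'],tcp_rot=z['rot']) if 'pos' in z else None,z['im'],z['d']
E
python3 - <<'E'
from h import *
print(calibration('wrist'))
z=np.load('top0.npz');im,d=z['im'],z['d'];P=cloud('top',d)
cv2.imwrite('pics/t1.png',cv2.convertScaleAbs(cv2.resize(im[150:275,125:325],None,fx=4,fy=4,interpolation=2),alpha=1.6))
cv2.imwrite('pics/t2.png',cv2.convertScaleAbs(cv2.resize(im[120:300,330:470],None,fx=3.3,fy=3.3,interpolation=2),alpha=1.6))
for n,(u,v) in dict(big=(361,195),bot=(409,229),small=(368,240),vial=(403,257),jar=(412,173),beaker=(370,146),tape=(441,279),case=(263,212),tray=(166,220),bench=(330,330),bench2=(340,180),bench3=(110,320)).items(): print(n,P[v,u].round(3))
z=P[...,2]
h=cv2.applyColorMap(np.uint8(np.clip(np.nan_to_num(z)/0.12,0,1)*255),cv2.COLORMAP_JET);cv2.imwrite('pics/h.png',cv2.resize(h[110:310,60:480],None,fx=1.9,fy=1.9,interpolation=0))
E
```

```text
{'fx': 295.0315545365447, 'fy': 295.0315545365447, 'cx': 278.9328957023377, 'cy': 209.26934967607232, 'k1': -0.0033886078336364573, 'tool_from_camera': array([[-9.80358269e-04, -9.56660243e-01, -2.91204772e-01,
         8.04332766e-02],
       [ 9.99999225e-01, -7.14271786e-04, -1.02004540e-03,
        -3.08459883e-04],
       [ 7.67837531e-04, -2.91205546e-01,  9.56660201e-01,
        -1.61280137e-01],
       [ 0.00000000e+00,  0.00000000e+00,  0.00000000e+00,
         1.00000000e+00]])}
big [ 0.606 -0.248  0.069]
bot [ 0.505 -0.389  0.077]
small [ 0.472 -0.273  0.048]
vial [ 0.421 -0.378  0.045]
jar [ 0.673 -0.401  0.073]
beaker [ 0.77  -0.291 -0.002]
tape [ 0.354 -0.506  0.002]
case [0.555 0.046 0.036]
tray [0.527 0.334 0.061]
bench [ 0.196 -0.163 -0.001]
bench2 [ 0.661 -0.195  0.   ]
bench3 [0.224 0.509 0.003]
```

View pics/t1.png

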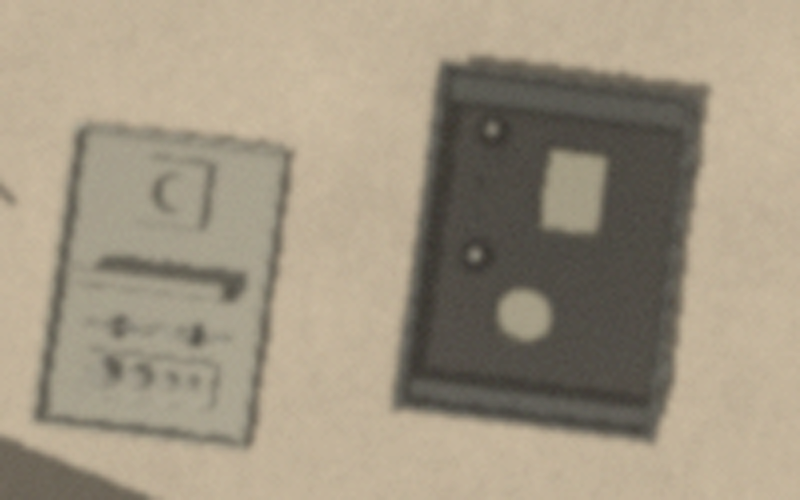

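View pics/t2.png

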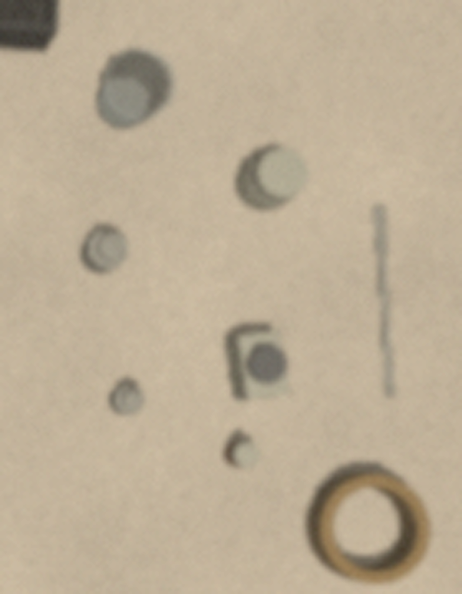

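View pics/h.png

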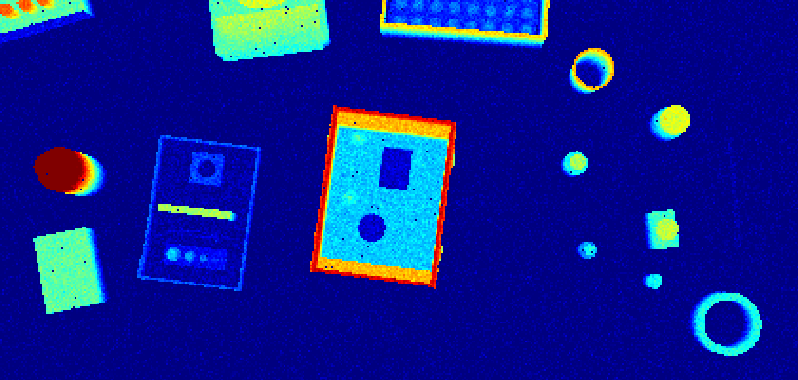

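```bash
python3 - <<'E'
from h import *
z=np.load('top0.npz');im,d=z['im'],z['d'];P=cloud('top',d);Z=P[...,2]
def comp(u,v,lo,hi,r=14):
    m=np.zeros(Z.shape,np.uint8);m[v-r:v+r,u-r:u+r]=((Z>lo)&(Z<hi))[v-r:v+r,u-r:u+r]
    p=P[m>0];return p.mean(0).round(4),p.std(0).round(4),len(p)
for n,a in dict(big=(361,195,.055,.08),bot=(409,229,.06,.09),small=(368,240,.035,.06),vial=(403,257,.035,.06)).items(): print(n,comp(*a))
# case rim rect
def rect(u0,u1,v0,v1,lo,hi):
    m=np.zeros(Z.shape,np.uint8);m[v0:v1,u0:u1]=((Z>lo)&(Z<hi))[v0:v1,u0:u1]
    p=P[m>0][:,:2].astype(np.float32);return cv2.minAreaRect(p*1000),len(p)
print('case',rect(215,310,155,270,.097,.125))
print('tray',rect(128,205,170,270,.012,.04))
print('bar',rect(135,200,205,230,.05,.08))
print('oblong',rect(255,282,185,212,-.0,.022),'round',rect(245,268,215,240,0,.022))
print('bore block',rect(155,180,180,210,.018,.03))
E
```

```text
big (array([ 0.6087, -0.2566,  0.0643]), array([0.0065, 0.0062, 0.0036]), 54)
bot (array([ 0.5024, -0.3955,  0.0673]), array([0.0085, 0.0091, 0.0034]), 108)
small (array([ 0.4703, -0.2784,  0.0441]), array([0.0058, 0.0055, 0.0047]), 36)
vial (array([ 0.4205, -0.3806,  0.0439]), array([0.0061, 0.0059, 0.0038]), 53)
case (((548.4411010742188, 49.13798522949219), (193.1725311279297, 257.9765930175781), 82.8572998046875), 739)
tray (((526.4708862304688, 349.406005859375), (169.13259887695312, 233.1407012939453), 83.35491180419922), 1042)
bar (((525.8448486328125, 346.4523010253906), (112.70849609375, 11.88957405090332), 83.33366394042969), 156)
oblong (((600.4476928710938, 32.6827507019043), (46.81700134277344, 65.05635833740234), 82.4187240600586), 318) round (((503.6451416015625, 69.88978576660156), (41.86681365966797, 43.89017105102539), 45.37169647216797), 166)
bore block (((608.4523315429688, 346.6306457519531), (75.39154815673828, 69.89681243896484), 82.95157623291016), 210)
```

```bash
cat > go.py <<'E'
import sys; from h import *
# usage: go.py x y z toolx_angle(deg)
a=list(map(float,sys.argv[1:5])); s=sense(); R=s['tcp_rot']
cur=np.degrees(np.arctan2(R[1,0],R[0,0])); dy=(a[3]-cur+180)%360-180
t=np.radians(a[3]); Rn=np.array([[np.cos(t),np.sin(t),0],[np.sin(t),-np.cos(t),0],[0,0,-1]])
dw=np.array(a[:3])-s['tool_pos']
print('time',s['time_s'],'pos',s['tool_pos'].round(4),'yaw',cur.round(2),'tilt',R[:,2].round(4),'w',round(s['gripper_width'],4),'F',s['force'].round(1))
print('turn z rad',round(-np.radians(dy),4),'slide now axes',(R.T@dw*1000).round(1),'slide after turn',(Rn.T@dw*1000).round(1),'dist',round(np.linalg.norm(dw)*1000))
E
python3 -m pendant '[{"slide":[0,0,-39],"rotation":[0,0,-0.11]},{"slide":[0,0,-39],"rotation":[0,0,-0.11]},{"slide":[-43,-41,0]},{"slide":[-43,-41,0]},{"slide":[-43,-41,0]},{"slide":[-43,-41,0]},{"slide":[-43,-41,0]},{"slide":[-43,-41,0]},{"slide":[-43,-41,0]},{"slide":[-43,-41,0]}]' 1
```

```text
$[2]: bad value
```

```bash
python3 -m pendant '[{"slide":[0,0,-39],"rotation":[0,0,-0.11]},{"slide":[0,0,-39],"rotation":[0,0,-0.11]},{"slide":[-43,-41,0],"rotation":[0,0,0]},{"slide":[-43,-41,0],"rotation":[0,0,0]},{"slide":[-43,-41,0],"rotation":[0,0,0]},{"slide":[-43,-41,0],"rotation":[0,0,0]},{"slide":[-43,-41,0],"rotation":[0,0,0]},{"slide":[-43,-41,0],"rotation":[0,0,0]},{"slide":[-43,-41,0],"rotation":[0,0,0]},{"slide":[-43,-41,0],"rotation":[0,0,0]}]' 1
python3 go.py .5 .2 .3 173
```

```text
time_s: 1.35
tool_pos: [0.5037, 0.1957, 0.3004]
tcp_rot: [[-0.992, 0.123, -0.0], [0.123, 0.992, -0.0], [0.0, -0.0, -1.0]]
force: [-0.1, 0.7, 0.1]
gripper_width: 0.088
time 1.35 pos [0.5037 0.1957 0.3004] yaw 172.96 tilt [-4.e-04 -0.e+00 -1.e+00] w 0.088 F [-0.1  0.7  0.1]
turn z rad -0.0007 slide now axes [4.2 3.8 0.4] slide after turn [4.2 3.8 0.4] dist 6
```

```bash
python3 - <<'E'
from h import *
s,im,d=snap('wrist','w1');print(abs(s['dq']).max())
cv2.imwrite('pics/w1b.png',cv2.convertScaleAbs(cv2.resize(im,None,fx=1.42,fy=1.42,interpolation=2),alpha=1.5))
E
```

```text
47.523513077568936
```

View pics/w1b.png

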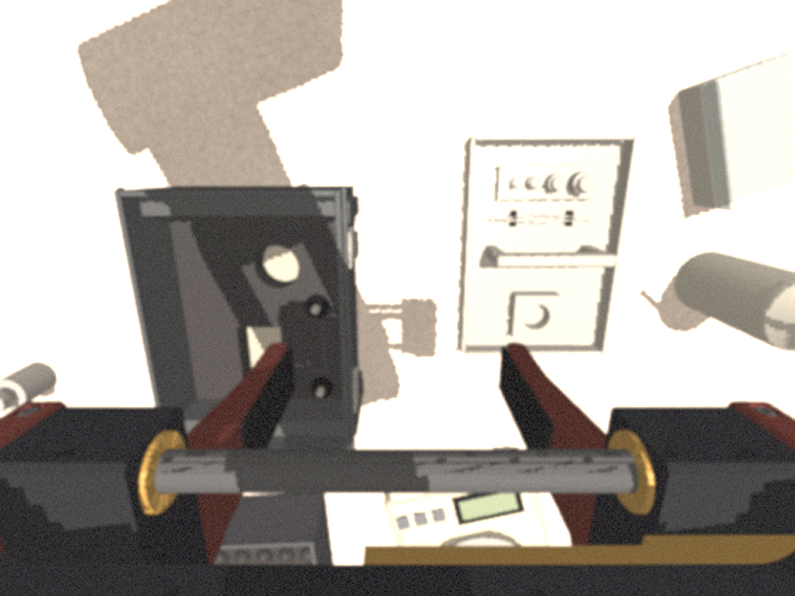

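```bash
python3 -m pendant '[{"slide":[-17,-55,2],"rotation":[0,0,0]},{"slide":[-17,-55,2],"rotation":[0,0,0]},{"slide":[-17,-55,2],"rotation":[0,0,0]},{"slide":[-17,-55,2],"rotation":[0,0,0]},{"slide":[-17,-55,2],"rotation":[0,0,0]},{"slide":[-17,-55,2],"rotation":[0,0,0]},{"slide":[-17,-55,2],"rotation":[0,0,0]},{"slide":[-17,-55,2],"rotation":[0,0,0]},{"slide":[-17,-55,2],"rotation":[0,0,0]},{"slide":[0,0,0],"rotation":[0,0,0]}]'
python3 - <<'E'
from h import *
s,im,d=snap('wrist','w2');print(abs(s['dq']).max(),s['tool_pos'])
cv2.imwrite('pics/w2b.png',cv2.convertScaleAbs(cv2.resize(im,None,fx=1.42,fy=1.42,interpolation=2),alpha=1.1))
E
```

```text
time_s: 2.65
tool_pos: [0.594, -0.3164, 0.2812]
tcp_rot: [[-0.992, 0.127, -0.001], [0.127, 0.992, -0.001], [0.001, -0.001, -1.0]]
force: [-0.6, 0.1, -0.5]
gripper_width: 0.088
3.181220489498846 [ 0.59396366 -0.31639054  0.28115905]
```

View pics/w2b.png

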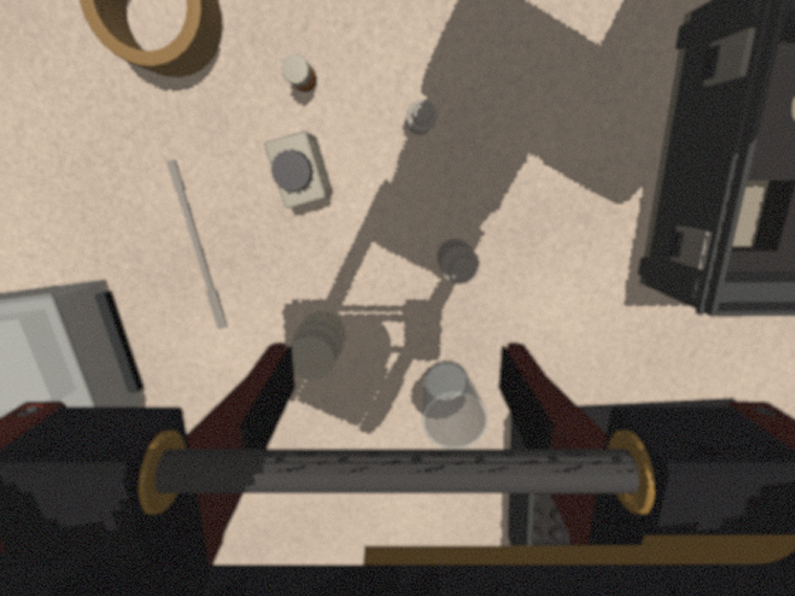

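Wrist view: bottle at (295,170), small weight (420,117), large weight (458,260), vial (298,72), in the 1.42x picture. Next I measure them from the depth.

```bash
cat > meas.py <<'E'
from h import *
def top(name,f,c,r,lo,hi):
    s,im,d=load(f);P=cloud(name,d,s);D=np.hypot(P[...,0]-c[0],P[...,1]-c[1])
    m=(D<r)&(P[...,2]>lo)&(P[...,2]<hi);p=P[m];(x,y),rad=cv2.minEnclosingCircle(p[:,:2].astype(np.float32)*1000)
    return p.mean(0).round(4),np.round([x,y,rad],1),cv2.minAreaRect(p[:,:2].astype(np.float32)*1000),len(p),np.median(p[:,2]).round(4)
E
python3 - <<'E'
from meas import *
print('big knob',top('wrist','w2',(.609,-.257),.03,.058,.08))
print('big all',top('wrist','w2',(.609,-.257),.03,.038,.08))
print('cap',top('wrist','w2',(.502,-.396),.04,.062,.08))
print('body',top('wrist','w2',(.502,-.396),.05,.045,.059))
print('bodyall',top('wrist','w2',(.502,-.396),.05,.045,.08))
print('small knob',top('wrist','w2',(.470,-.278),.025,.042,.06))
print('small all',top('wrist','w2',(.470,-.278),.025,.028,.06))
s,im,d=load('w2');P=cloud('wrist',d,s)
print('bench',np.nanmedian(P[100:150,130:150].reshape(-1,3),0))
E
```

```text
big knob (array([ 0.6081, -0.258 ,  0.0648]), array([ 608.7, -257.9,   12.3]), ((608.5297241210938, -257.9975891113281), (23.44277000427246, 23.499340057373047), 84.26353454589844), 284, np.float64(0.065))
big all (array([ 0.6059, -0.2591,  0.0546]), array([ 608.8, -257.5,   18.9]), ((608.7886962890625, -257.32098388671875), (37.20549011230469, 36.449920654296875), 83.20696258544922), 589, np.float64(0.0466))
cap (array([ 0.5025, -0.3971,  0.0671]), array([ 502.7, -397.8,   17.8]), ((502.9811096191406, -397.17816162109375), (33.53585433959961, 34.695613861083984), 48.859649658203125), 649, np.float64(0.0673))
body (array([ 0.5024, -0.3942,  0.0511]), array([ 503. , -397.3,   34. ]), ((502.6432800292969, -397.5987548828125), (59.95917510986328, 40.073116302490234), 7.2512593269348145), 884, np.float64(0.0511))
bodyall (array([ 0.5025, -0.3953,  0.0579]), array([ 503. , -397.3,   34. ]), ((502.6432800292969, -397.5987548828125), (59.95917510986328, 40.073116302490234), 7.2512593269348145), 1544, np.float64(0.0523))
small knob (array([ 0.4702, -0.279 ,  0.0471]), array([ 469.8, -278.7,    8.9]), ((470.2665100097656, -278.91937255859375), (16.9526309967041, 16.715330123901367), 25.013835906982422), 173, np.float64(0.0473))
small all (array([ 0.4707, -0.2793,  0.0387]), array([ 470.1, -278.6,   14. ]), ((469.968994140625, -278.9289245605469), (27.178600311279297, 26.91716194152832), 23.663782119750977), 396, np.float64(0.0333))
bench [ 0.49487533 -0.50780977 -0.00055599]
```

```bash
python3 go.py .6087 -.2577 .034 173
```

```text
time 2.7 pos [ 0.5937 -0.3139  0.2814] yaw 172.81 tilt [-0.0015  0.0011 -1.    ] w 0.0878 F [-0.3 -0.4 -0.1]
turn z rad -0.0032 slide now axes [ -8.3  57.4 247.4] slide after turn [ -8.   57.6 247.4] dist 254
```

```bash
python3 -m pendant '[{"slide":[-4,28,20],"rotation":[0,0,0]},{"slide":[-4,28,40],"rotation":[0,0,0]},{"slide":[0,0,60],"rotation":[0,0,0]},{"slide":[0,0,50],"rotation":[0,0,0]},{"slide":[0,0,0],"rotation":[0,0,0]}]' 1 40
python3 go.py .6087 -.2577 .034 173
```

```text
time_s: 3.32
tool_pos: [0.6054, -0.2542, 0.1089]
tcp_rot: [[-0.993, 0.121, -0.008], [0.121, 0.993, 0.005], [0.009, 0.004, -1.0]]
force: [-0.8, 0.3, 0.5]
gripper_width: 0.088
time 3.325 pos [ 0.6054 -0.2542  0.1089] yaw 173.05 tilt [-0.0084  0.0049 -1.    ] w 0.088 F [-0.8  0.3  0.5]
turn z rad 0.0009 slide now axes [-4.4 -3.3 74.9] slide after turn [-3.7 -3.  74.9] dist 75
```

```bash
python3 -m pendant '[{"slide":[0,0,40],"rotation":[0,0,0]},{"slide":[0,0,30],"rotation":[0,0,0]},{"slide":[0,0,6],"rotation":[0,0,0]},{"slide":[0,0,0],"rotation":[0,0,0]},{"slide":[0,0,0],"rotation":[0,0,0]}]' 1 40
python3 go.py .6087 -.2577 .034 173
```

```text
time_s: 3.95
tool_pos: [0.6103, -0.2586, 0.0389]
tcp_rot: [[-0.992, 0.122, 0.003], [0.122, 0.992, -0.002], [-0.003, -0.001, -1.0]]
force: [-0.6, -0.2, 0.3]
gripper_width: 0.0877
time 3.95 pos [ 0.6103 -0.2586  0.0389] yaw 172.97 tilt [ 0.0029 -0.0017 -1.    ] w 0.0877 F [-0.6 -0.2  0.3]
turn z rad -0.0005 slide now axes [1.8 0.7 4.9] slide after turn [1.7 0.7 4.9] dist 5
```

Within 2 mm; down a touch and close.

```bash
python3 -m pendant '[{"slide":[1,0.5,4],"rotation":[0,0,0]},{"slide":[0,0,0],"rotation":[0,0,0]},{"slide":[0,0,0],"rotation":[0,0,0]}]' 1 40
python3 -m pendant '[{"slide":[0,0,0],"rotation":[0,0,0]},{"slide":[0,0,0],"rotation":[0,0,0]},{"slide":[0,0,0],"rotation":[0,0,0]},{"slide":[0,0,0],"rotation":[0,0,0]}]' 0.2 40
python3 go.py .6087 -.2577 .034 173
```

```text
time_s: 4.32
tool_pos: [0.6079, -0.2574, 0.0328]
tcp_rot: [[-0.992, 0.123, -0.0], [0.123, 0.992, -0.0], [0.0, -0.0, -1.0]]
force: [0.9, 0.2, -0.4]
gripper_width: 0.0879
time_s: 4.82
tool_pos: [0.608, -0.2574, 0.0327]
tcp_rot: [[-0.992, 0.123, -0.0], [0.123, 0.992, -0.0], [0.0, -0.0, -1.0]]
force: [-0.3, 1.5, 0.0]
gripper_width: 0.0515
time 4.825 pos [ 0.608  -0.2574  0.0327] yaw 172.96 tilt [-1.e-04 -1.e-04 -1.e+00] w 0.0515 F [-0.3  1.5  0. ]
turn z rad -0.0007 slide now axes [-0.8 -0.2 -1.3] slide after turn [-0.8 -0.2 -1.3] dist 2
```

```bash
python3 -m pendant '[{"slide":[0,0,0],"rotation":[0,0,0]},{"slide":[0,0,0],"rotation":[0,0,0]},{"slide":[0,0,0],"rotation":[0,0,0]}]' 0.2 40
python3 -m pendant '[{"slide":[0,0,-10],"rotation":[0,0,0]},{"slide":[0,0,-20],"rotation":[0,0,0]},{"slide":[0,0,-40],"rotation":[0,0,0]},{"slide":[0,0,-50],"rotation":[0,0,0]},{"slide":[0,0,-40],"rotation":[0,0,0]}]' 
python3 go.py .503 .07 .19 173
```

```text
time_s: 5.2
tool_pos: [0.608, -0.2567, 0.0328]
tcp_rot: [[-0.992, 0.123, -0.0], [0.123, 0.992, 0.001], [0.0, 0.001, -1.0]]
force: [0.5, 2.8, 2.0]
gripper_width: 0.0371
time_s: 5.82
tool_pos: [0.6082, -0.258, 0.196]
tcp_rot: [[-0.992, 0.123, 0.002], [0.123, 0.992, -0.002], [-0.002, -0.002, -1.0]]
force: [0.4, -0.2, -5.0]
gripper_width: 0.0373
time 5.825 pos [ 0.6082 -0.258   0.196 ] yaw 172.95 tilt [ 0.0018 -0.0017 -1.    ] w 0.0373 F [ 0.4 -0.2 -5. ]
turn z rad -0.0008 slide now axes [144.7 312.7   5.2] slide after turn [144.4 312.8   6. ] dist 345
```

```bash
python3 -m pendant '[{"slide":[3,25,-5],"rotation":[0,0,0]},{"slide":[7,45,-5],"rotation":[0,0,0]},{"slide":[7,50,0],"rotation":[0,0,0]},{"slide":[8,55,0],"rotation":[0,0,0]},{"slide":[8,55,0],"rotation":[0,0,0]},{"slide":[7,45,0],"rotation":[0,0,0]},{"slide":[7,35,0],"rotation":[0,0,0]},{"slide":[2,14,0],"rotation":[0,0,0]},{"slide":[0,0,0],"rotation":[0,0,0]},{"slide":[0,0,0],"rotation":[0,0,0]}]'
python3 - <<'E'
from h import *
s,im,d=snap('wrist','w3');print(abs(s['dq']).max(),s['tool_pos'])
cv2.imwrite('pics/w3b.png',cv2.convertScaleAbs(cv2.resize(im,None,fx=1.42,fy=1.42,interpolation=2),alpha=1.3))
E
```

```text
time_s: 7.08
tool_pos: [0.5989, 0.0691, 0.2024]
tcp_rot: [[-0.992, 0.123, -0.001], [0.123, 0.992, -0.001], [0.0, -0.001, -1.0]]
force: [0.1, -0.2, -4.6]
gripper_width: 0.0369
0.7021581022192568 [0.59886292 0.0691275  0.20241321]
```

View pics/w3b.png

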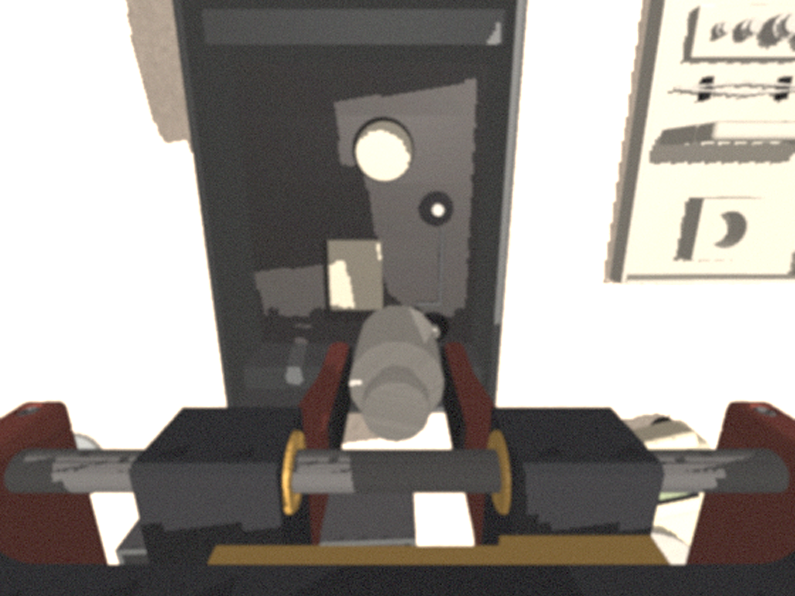

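```bash
cat > pock.py <<'E'
from h import *
def pocket(f,c,r,thr=.034,zm=.040):
    s,im,d=load(f);P=cloud('wrist',d,s);Z=P[...,2]
    h,w=Z.shape;v,u=np.mgrid[:h,:w];M=onplane('wrist',np.c_[u.ravel(),v.ravel()],zm,s).reshape(h,w,3)
    m=(np.hypot(M[...,0]-c[0],M[...,1]-c[1])<r)&(Z<thr)
    m=cv2.morphologyEx(m.astype(np.uint8),cv2.MORPH_OPEN,np.ones((3,3)))
    p=M[m>0][:,:2].astype(np.float32)*1000
    foam=Z[(np.hypot(M[...,0]-c[0],M[...,1]-c[1])<r+.01)&(Z>.034)&(Z<.05)]
    return p.mean(0).round(1),np.round(cv2.minEnclosingCircle(p)[0]+(cv2.minEnclosingCircle(p)[1],),1),cv2.minAreaRect(p),len(p),np.median(foam)
E
python3 - <<'E'
from pock import *
for t in (.025,.032):
    print('round',pocket('w3',(.503,.07),.035,t)); print('obl',pocket('w3',(.600,.033),.048,t))
# case rim inner edges: points with z>.1
s,im,d=load('w3');P=cloud('wrist',d,s);m=(P[...,2]>.078)&(P[...,2]<.09)&(P[...,1]>-.05)&(P[...,1]<.15)
p=P[m&(P[...,0]<.48)];print('ledge pts',len(p),np.median(p,0),cv2.minAreaRect(p[:,:2].astype(np.float32)*1000))
E
```

```text
round (array([503.8,  70. ], dtype=float32), array([504.1,  70.1,  21.4]), ((504.14202880859375, 69.85196685791016), (41.617530822753906, 42.136375427246094), 82.87570190429688), 1413, np.float64(0.03933214800229973))
obl (array([596.1,  34.1], dtype=float32), array([597.4,  34.2,  37.4]), ((597.5457153320312, 34.07354736328125), (44.389400482177734, 60.72078323364258), 82.88541412353516), 2038, np.float64(0.03926078058915414))
round (array([503.5,  70. ], dtype=float32), array([503.7,  70. ,  21.9]), ((503.79351806640625, 70.4713134765625), (42.540897369384766, 43.19266891479492), 81.20167541503906), 1469, np.float64(0.03933214800229973))
obl (array([596.9,  33.3], dtype=float32), array([598.6,  33.5,  38.8]), ((598.6935424804688, 33.31517791748047), (45.427818298339844, 63.31787109375), 82.72024536132812), 2151, np.float64(0.03926078058915414))
ledge pts 6729 [0.43597985 0.05904329 0.08340912] ((458.0043640136719, 60.651451110839844), (176.61776733398438, 65.0976333618164), 83.1249771118164)
```

```bash
python3 go.py .5030 .0702 .05 173
```

```text
time 7.125 pos [0.599  0.069  0.2025] yaw 172.9 tilt [-4.e-04 -7.e-04 -1.e+00] w 0.0371 F [-0.  -0.  -4.3]
turn z rad -0.0017 slide now axes [ 95.4 -10.5 152.5] slide after turn [ 95.4 -10.5 152.5] dist 180
```

```bash
python3 -m pendant '[{"slide":[25,-2.5,0],"rotation":[0,0,0]},{"slide":[40,-4,0],"rotation":[0,0,0]},{"slide":[25,-3,10],"rotation":[0,0,0]},{"slide":[5.4,-1,40],"rotation":[0,0,0]},{"slide":[0,0,40],"rotation":[0,0,0]},{"slide":[0,0,15],"rotation":[0,0,0]},{"slide":[0,0,0],"rotation":[0,0,0]},{"slide":[0,0,0],"rotation":[0,0,0]}]'
python3 go.py .5030 .0702 .05 173
```

```text
time_s: 8.12
tool_pos: [0.5046, 0.0711, 0.0989]
tcp_rot: [[-0.992, 0.123, 0.002], [0.123, 0.992, -0.0], [-0.002, 0.0, -1.0]]
force: [0.4, 0.1, -4.5]
gripper_width: 0.0374
time 8.125 pos [0.5046 0.0711 0.0989] yaw 172.94 tilt [ 2.4e-03 -1.0e-04 -1.0e+00] w 0.0374 F [ 0.4  0.1 -4.5]
turn z rad -0.0011 slide now axes [ 1.6 -1.1 48.9] slide after turn [ 1.5 -1.1 48.9] dist 49
```

```bash
python3 -m pendant '[{"slide":[0.7,-0.8,12],"rotation":[0,0,0]},{"slide":[0,0,12],"rotation":[0,0,0]},{"slide":[0,0,12],"rotation":[0,0,0]},{"slide":[0,0,8],"rotation":[0,0,0]},{"slide":[0,0,4],"rotation":[0,0,0]},{"slide":[0,0,0],"rotation":[0,0,0]}]'
python3 go.py .5030 .0702 .043 173
```

```text
time_s: 8.88
tool_pos: [0.5021, 0.0707, 0.0493]
tcp_rot: [[-0.992, 0.122, -0.001], [0.122, 0.992, -0.0], [0.001, -0.0, -1.0]]
force: [-1.2, -0.3, -5.0]
gripper_width: 0.0375
time 8.875 pos [0.5021 0.0707 0.0493] yaw 172.97 tilt [-7.e-04 -1.e-04 -1.e+00] w 0.0375 F [-1.2 -0.3 -5. ]
turn z rad -0.0005 slide now axes [-0.9 -0.4  6.3] slide after turn [-0.9 -0.4  6.3] dist 6
```

```bash
python3 -m pendant '[{"slide":[-0.5,0,2.5],"rotation":[0,0,0]},{"slide":[0,0,2],"rotation":[0,0,0]},{"slide":[0,0,1],"rotation":[0,0,0]},{"slide":[0,0,0.5],"rotation":[0,0,0]},{"slide":[0,0,0],"rotation":[0,0,0]},{"slide":[0,0,0],"rotation":[0,0,0]}]'
python3 go.py .5030 .0702 .043 173
```

```text
time_s: 9.62
tool_pos: [0.5028, 0.0706, 0.0437]
tcp_rot: [[-0.992, 0.122, 0.0], [0.122, 0.992, -0.0], [-0.0, -0.0, -1.0]]
force: [-0.5, 0.5, -5.8]
gripper_width: 0.0371
time 9.625 pos [0.5028 0.0706 0.0437] yaw 172.97 tilt [ 1.e-04 -1.e-04 -1.e+00] w 0.0371 F [-0.5  0.5 -5.8]
turn z rad -0.0006 slide now axes [-0.2 -0.4  0.7] slide after turn [-0.2 -0.4  0.7] dist 1
```

```bash
python3 -m pendant '[{"slide":[0,0,0.6],"rotation":[0,0,0]},{"slide":[0,0,0.6],"rotation":[0,0,0]},{"slide":[0,0,0],"rotation":[0,0,0]}]'
python3 go.py .5030 .0702 .043 173
```

```text
time_s: 10.0
tool_pos: [0.5029, 0.0707, 0.0427]
tcp_rot: [[-0.992, 0.122, 0.0], [0.122, 0.992, -0.0], [-0.0, -0.0, -1.0]]
force: [-0.6, 0.1, 0.6]
gripper_width: 0.0372
time 10.0 pos [0.5029 0.0707 0.0427] yaw 172.97 tilt [ 3.e-04 -1.e-04 -1.e+00] w 0.0372 F [-0.6  0.1  0.6]
turn z rad -0.0006 slide now axes [-0.1 -0.5 -0.3] slide after turn [-0.1 -0.5 -0.3] dist 1
```

```bash
python3 -m pendant '[{"slide":[0,0,0],"rotation":[0,0,0]},{"slide":[0,0,0],"rotation":[0,0,0]},{"slide":[0,0,0],"rotation":[0,0,0]},{"slide":[0,0,-10],"rotation":[0,0,0]},{"slide":[0,0,-30],"rotation":[0,0,0]},{"slide":[0,0,-50],"rotation":[0,0,0]},{"slide":[0,0,-60],"rotation":[0,0,0]},{"slide":[0,0,0],"rotation":[0,0,0]}]' 0.65
python3 -c "
from h import *
s,im,d=snap('wrist','w4');print(s['tool_pos'],abs(s['dq']).max())
cv2.imwrite('pics/w4b.png',cv2.convertScaleAbs(im,alpha=1.3))"
python3 go.py .503 -.3975 .2 187.25
```

```text
time_s: 11.0
tool_pos: [0.5065, 0.0707, 0.1977]
tcp_rot: [[-0.992, 0.122, 0.01], [0.122, 0.992, -0.0], [-0.01, 0.001, -1.0]]
force: [0.3, 0.4, -0.7]
gripper_width: 0.0574
[0.50648317 0.0707233  0.19773912] 4.789904108637921
time 11.05 pos [0.5045 0.0707 0.1951] yaw 172.97 tilt [ 5.8e-03 -1.0e-04 -1.0e+00] w 0.0569 F [-0.1  0.1  0.2]
turn z rad -0.2492 slide now axes [ -55.8 -464.9   -4.8] slide after turn [  60.6 -464.3   -4.9] dist 468
```

View pics/w4b.png

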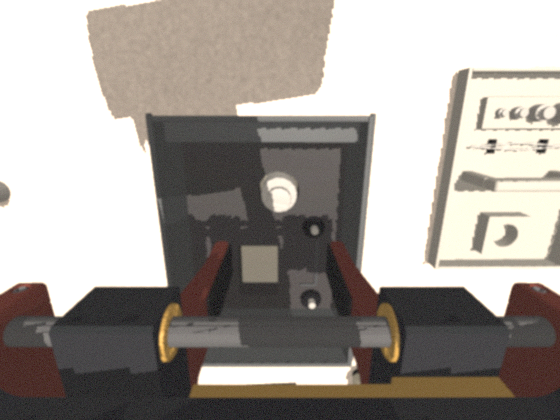

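```bash
python3 -m pendant '[{"slide":[-7,-58,0],"rotation":[0,0,0]},{"slide":[-7,-58,0],"rotation":[0,0,0]},{"slide":[-7,-58,0],"rotation":[0,0,0]},{"slide":[-7,-58,0],"rotation":[0,0,0]},{"slide":[-7,-58,0],"rotation":[0,0,0]},{"slide":[-7,-58,0],"rotation":[0,0,0]},{"slide":[-7,-58,0],"rotation":[0,0,0]},{"slide":[-7,-58,0],"rotation":[0,0,0]},{"slide":[0,0,30],"rotation":[0,0,-0.125]},{"slide":[0,0,30],"rotation":[0,0,-0.125]}]' 1 30
python3 -m pendant '[{"slide":[0,0,20],"rotation":[0,0,0]},{"slide":[0,0,0],"rotation":[0,0,0]},{"slide":[0,0,0],"rotation":[0,0,0]}]'
python3 go.py .5028 -.3975 .034 187.25
```

```text
time_s: 12.3
tool_pos: [0.5002, -0.3969, 0.1298]
tcp_rot: [[-0.992, -0.129, -0.002], [-0.129, 0.992, 0.002], [0.002, 0.002, -1.0]]
force: [-0.4, 0.5, -0.4]
gripper_width: 0.088
time_s: 12.68
tool_pos: [0.5014, -0.3965, 0.1123]
tcp_rot: [[-0.992, -0.127, -0.001], [-0.127, 0.992, 0.0], [0.001, 0.001, -1.0]]
force: [-0.1, 0.8, 0.6]
gripper_width: 0.0879
time 12.675 pos [ 0.5014 -0.3965  0.1123] yaw -172.71 tilt [-6.e-04  4.e-04 -1.e+00] w 0.0879 F [-0.1  0.8  0.6]
turn z rad 0.0007 slide now axes [-1.3 -1.2 78.3] slide after turn [-1.3 -1.1 78.3] dist 78
```

```bash
python3 -m pendant '[{"slide":[-0.7,-0.7,35],"rotation":[0,0,0]},{"slide":[0,0,30],"rotation":[0,0,0]},{"slide":[0,0,12],"rotation":[0,0,0]},{"slide":[0,0,1],"rotation":[0,0,0]},{"slide":[0,0,0],"rotation":[0,0,0]},{"slide":[0,0,0],"rotation":[0,0,0]}]'
python3 go.py .5028 -.3975 .034 187.25
```

```text
time_s: 13.42
tool_pos: [0.503, -0.398, 0.0358]
tcp_rot: [[-0.992, -0.127, 0.002], [-0.127, 0.992, -0.002], [-0.001, -0.002, -1.0]]
force: [0.5, -0.9, 0.2]
gripper_width: 0.0878
time 13.425 pos [ 0.503  -0.398   0.0358] yaw -172.71 tilt [ 0.0015 -0.0017 -1.    ] w 0.0878 F [ 0.5 -0.9  0.2]
turn z rad 0.0007 slide now axes [0.2 0.5 1.8] slide after turn [0.2 0.5 1.8] dist 2
```

```bash
python3 -m pendant '[{"slide":[0,0,0.5],"rotation":[0,0,0]},{"slide":[0,0,0],"rotation":[0,0,0]},{"slide":[0,0,0],"rotation":[0,0,0]},{"slide":[0,0,0],"rotation":[0,0,0]},{"slide":[0,0,0],"rotation":[0,0,0]},{"slide":[0,0,0],"rotation":[0,0,0]},{"slide":[0,0,0],"rotation":[0,0,0]}]' 0.3 25
python3 go.py .5997 .0328 .2 173
```

```text
time_s: 14.3
tool_pos: [0.5022, -0.3972, 0.0339]
tcp_rot: [[-0.992, -0.127, -0.0], [-0.127, 0.992, 0.0], [0.0, 0.0, -1.0]]
force: [-0.7, 0.5, 0.3]
gripper_width: 0.04
time 14.3 pos [ 0.5022 -0.3972  0.0339] yaw -172.71 tilt [-2.e-04  1.e-04 -1.e+00] w 0.04 F [-0.7  0.5  0.3]
turn z rad 0.2494 slide now axes [-151.2  414.2 -166. ] slide after turn [ -44.3  438.7 -166.1] dist 471
```

```bash
python3 -m pendant '[{"slide":[0,0,-10],"rotation":[0,0,0]},{"slide":[0,0,-30],"rotation":[0,0,0]},{"slide":[0,0,-45],"rotation":[0,0,0.085]},{"slide":[0,0,-45],"rotation":[0,0,0.085]},{"slide":[0,0,-30],"rotation":[0,0,0.079]},{"slide":[-3,30,-6],"rotation":[0,0,0]},{"slide":[-5,50,0],"rotation":[0,0,0]},{"slide":[-6,56,0],"rotation":[0,0,0]},{"slide":[-6,58,0],"rotation":[0,0,0]},{"slide":[-6,58,0],"rotation":[0,0,0]}]'
python3 go.py .5991 .0330 .2 173
```

```text
time_s: 15.55
tool_pos: [0.5589, -0.1487, 0.2007]
tcp_rot: [[-0.993, 0.122, 0.001], [0.122, 0.993, -0.0], [-0.001, -0.0, -1.0]]
force: [0.4, 0.4, -1.6]
gripper_width: 0.0398
time 15.55 pos [ 0.5589 -0.1487  0.2007] yaw 173.0 tilt [ 8.e-04 -4.e-04 -1.e+00] w 0.0398 F [ 0.4  0.4 -1.6]
turn z rad -0.0001 slide now axes [-17.7 185.2   0.7] slide after turn [-17.7 185.2   0.7] dist 186
```

```bash
python3 -m pendant '[{"slide":[-6,56,0],"rotation":[0,0,0]},{"slide":[-6,56,0],"rotation":[0,0,0]},{"slide":[-4,45,0],"rotation":[0,0,0]},{"slide":[-1.7,22,10],"rotation":[0,0,0]},{"slide":[0,7,35],"rotation":[0,0,0]},{"slide":[0,0,40],"rotation":[0,0,0]},{"slide":[0,0,15],"rotation":[0,0,0]},{"slide":[0,0,0],"rotation":[0,0,0]},{"slide":[0,0,0],"rotation":[0,0,0]}]'
python3 go.py .5991 .0330 .044 173
```

```text
time_s: 16.68
tool_pos: [0.6, 0.0316, 0.1013]
tcp_rot: [[-0.993, 0.122, 0.002], [0.122, 0.993, -0.0], [-0.002, -0.0, -1.0]]
force: [-0.3, 0.8, -1.7]
gripper_width: 0.0396
time 16.675 pos [0.6    0.0316 0.1013] yaw 172.99 tilt [ 2.1e-03 -3.0e-04 -1.0e+00] w 0.0396 F [-0.3  0.8 -1.7]
turn z rad -0.0002 slide now axes [ 1.2  1.3 57.3] slide after turn [ 1.1  1.3 57.3] dist 57
```

```bash
python3 -m pendant '[{"slide":[0.3,1,12],"rotation":[0,0,0]},{"slide":[0,0,12],"rotation":[0,0,0]},{"slide":[0,0,12],"rotation":[0,0,0]},{"slide":[0,0,8],"rotation":[0,0,0]},{"slide":[0,0,5],"rotation":[0,0,0]},{"slide":[0,0,1],"rotation":[0,0,0]},{"slide":[0,0,0],"rotation":[0,0,0]}]'
python3 go.py .5991 .0330 .044 173
```

```text
time_s: 17.55
tool_pos: [0.5989, 0.0331, 0.0501]
tcp_rot: [[-0.993, 0.121, 0.0], [0.121, 0.993, -0.0], [-0.0, -0.0, -1.0]]
force: [0.0, 0.3, -1.3]
gripper_width: 0.0398
time 17.55 pos [0.5989 0.0331 0.0501] yaw 173.02 tilt [ 3.e-04 -1.e-04 -1.e+00] w 0.0398 F [ 0.   0.3 -1.3]
turn z rad 0.0004 slide now axes [-0.2 -0.1  6.1] slide after turn [-0.2 -0.1  6.1] dist 6
```

```bash
python3 -m pendant '[{"slide":[0,0,2],"rotation":[0,0,0]},{"slide":[0,0,2],"rotation":[0,0,0]},{"slide":[0,0,1],"rotation":[0,0,0]},{"slide":[0,0,0.6],"rotation":[0,0,0]},{"slide":[0,0,0.4],"rotation":[0,0,0]},{"slide":[0,0,0],"rotation":[0,0,0]},{"slide":[0,0,0],"rotation":[0,0,0]}]'
python3 go.py .5991 .0330 .044 173
```

```text
time_s: 18.42
tool_pos: [0.5987, 0.0331, 0.044]
tcp_rot: [[-0.993, 0.122, -0.0], [0.122, 0.993, -0.0], [0.0, -0.0, -1.0]]
force: [0.3, 0.2, -1.0]
gripper_width: 0.0397
time 18.425 pos [0.5987 0.0331 0.044 ] yaw 173.02 tilt [-0.e+00 -1.e-04 -1.e+00] w 0.0397 F [ 0.3  0.2 -1. ]
turn z rad 0.0004 slide now axes [-0.4 -0.1 -0. ] slide after turn [-0.4 -0.1 -0. ] dist 0
```

```bash
python3 -m pendant '[{"slide":[0,0,0.5],"rotation":[0,0,0]},{"slide":[0,0,0],"rotation":[0,0,0]},{"slide":[0,0,0],"rotation":[0,0,0]}]'
python3 go.py .5991 .0330 .044 173
```

```text
time_s: 18.8
tool_pos: [0.5987, 0.0332, 0.0439]
tcp_rot: [[-0.993, 0.121, 0.0], [0.121, 0.993, -0.0], [-0.0, -0.0, -1.0]]
force: [-3.1, 0.2, 5.7]
gripper_width: 0.0399
time 18.8 pos [0.5987 0.0332 0.0439] yaw 173.03 tilt [ 2.e-04 -1.e-04 -1.e+00] w 0.0399 F [-3.1  0.2  5.7]
turn z rad 0.0005 slide now axes [-0.4 -0.1 -0.1] slide after turn [-0.4 -0.1 -0.1] dist 0
```

```bash
python3 -m pendant '[{"slide":[0,0,0],"rotation":[0,0,0]},{"slide":[0,0,0],"rotation":[0,0,0]},{"slide":[0,0,0],"rotation":[0,0,0]},{"slide":[0,0,-10],"rotation":[0,0,0]},{"slide":[0,0,-35],"rotation":[0,0,0]},{"slide":[0,0,-55],"rotation":[0,0,0]},{"slide":[0,0,-60],"rotation":[0,0,0]}]' 0.65
python3 - <<'E'
from h import *
z=np.load('top0.npz');P=cloud('top',z['d']);m=np.zeros(P.shape[:2],bool);m[180:215,70:130]=1
for lo,hi in((.03,.08),(.08,.13),(.13,.18),(.18,.25)):
    p=P[m&(P[...,2]>lo)&(P[...,2]<hi)];print(lo,len(p),p.min(0).round(3),p.max(0).round(3))
m[:]=0;m[220:280,70:125]=1;p=P[m&(P[...,2]>.04)];print('tip',p.min(0),p.max(0))
m[:]=0;m[60:145,155:240]=1;p=P[m&(P[...,2]>.03)];print('balance',p.min(0),p.max(0))
E
python3 go.py .54 .3 .27 83.35
```

```text
time_s: 19.68
tool_pos: [0.5982, 0.0332, 0.2052]
tcp_rot: [[-0.993, 0.122, -0.001], [0.122, 0.993, -0.0], [0.001, -0.0, -1.0]]
force: [1.3, -0.5, -0.8]
gripper_width: 0.0574
0.03 129 [0.551 0.503 0.031] [0.615 0.542 0.08 ]
0.08 214 [0.551 0.502 0.08 ] [0.618 0.564 0.13 ]
0.13 289 [0.556 0.507 0.13 ] [0.616 0.559 0.179]
0.18 56 [0.549 0.491 0.18 ] [0.596 0.543 0.208]
tip [0.36590703 0.49348973 0.04014779] [0.49987291 0.60001878 0.06468977]
balance [0.76932326 0.14230119 0.03068062] [1.0034981  0.35086404 0.0791772 ]
time 19.675 pos [0.5982 0.0332 0.2052] yaw 173.02 tilt [-0.001 -0.    -1.   ] w 0.0574 F [ 1.3 -0.5 -0.8]
turn z rad 1.565 slide now axes [ 90.2 257.8 -64.8] slide after turn [258.3 -88.7 -64.8] dist 281
```

```bash
python3 -m pendant '[{"slide":[0,0,-10],"rotation":[0,0,0.174]},{"slide":[0,0,-10],"rotation":[0,0,0.174]},{"slide":[0,0,-10],"rotation":[0,0,0.174]},{"slide":[0,0,-10],"rotation":[0,0,0.174]},{"slide":[0,0,-10],"rotation":[0,0,0.174]},{"slide":[0,0,-5],"rotation":[0,0,0.174]},{"slide":[0,0,-5],"rotation":[0,0,0.174]},{"slide":[0,0,-5],"rotation":[0,0,0.174]},{"slide":[0,0,0],"rotation":[0,0,0.174]},{"slide":[52,-18,0],"rotation":[0,0,0]}]' 0.65
python3 -m pendant '[{"slide":[52,-18,0],"rotation":[0,0,0]},{"slide":[52,-18,0],"rotation":[0,0,0]},{"slide":[52,-18,0],"rotation":[0,0,0]},{"slide":[40,-13,0],"rotation":[0,0,0]},{"slide":[10,-3,0],"rotation":[0,0,0]},{"slide":[0,0,0],"rotation":[0,0,0]},{"slide":[0,0,0],"rotation":[0,0,0]}]'
python3 - <<'E'
from h import *
s,im,d=snap('wrist','w5');print(abs(s['dq']).max(),s['tool_pos'])
cv2.imwrite('pics/w5b.png',cv2.convertScaleAbs(cv2.resize(im,None,fx=1.42,fy=1.42,interpolation=2),alpha=0.9))
E
```

```text
time_s: 20.92
tool_pos: [0.588, 0.0848, 0.2692]
tcp_rot: [[0.123, 0.992, 0.002], [0.992, -0.123, -0.001], [-0.001, 0.002, -1.0]]
force: [0.4, 0.7, -0.6]
gripper_width: 0.0573
time_s: 21.8
tool_pos: [0.5418, 0.2983, 0.2686]
tcp_rot: [[0.118, 0.993, 0.0], [0.993, -0.118, -0.001], [-0.001, 0.0, -1.0]]
force: [-0.7, -0.4, 0.0]
gripper_width: 0.0571
0.4882934535595877 [0.54181904 0.29827782 0.26859885]
```

View pics/w5b.png

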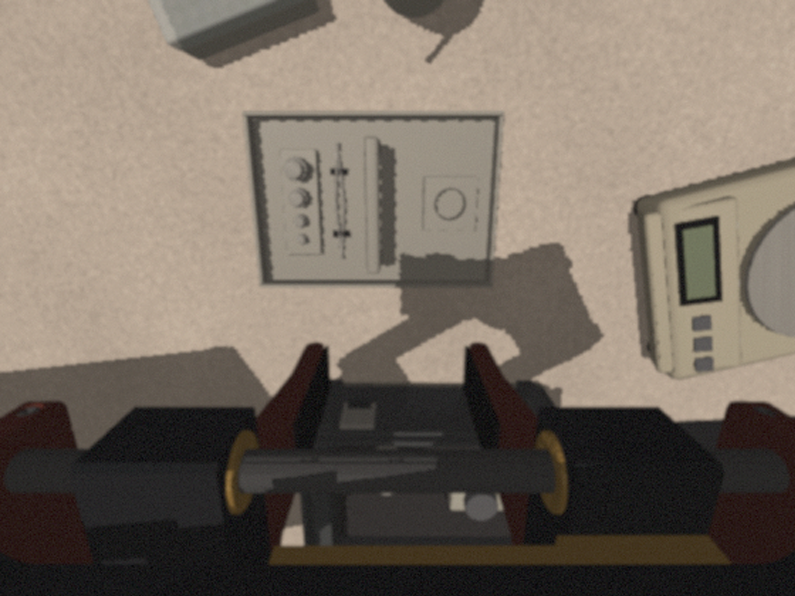

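```bash
python3 - <<'E'
from h import *
s,im,d=load('w5');P=cloud('wrist',d,s)
def A(lo,hi,x0,x1,y0,y1):
    m=(P[...,2]>lo)&(P[...,2]<hi)&(P[...,0]>x0)&(P[...,0]<x1)&(P[...,1]>y0)&(P[...,1]<y1)
    p=P[m];r=cv2.minAreaRect(p[:,:2].astype(np.float32)*1000);return np.round(r[0]+r[1]+(r[2],),1),len(p),np.median(p[:,2]).round(4)
print('bar',A(.058,.075,.48,.58,.26,.43))
print('rim',A(.020,.034,.37,.68,.24,.46))
print('bench',np.nanmedian(P[240:260,100:150].reshape(-1,3),0))
E
```

```text
bar (array([525.7, 348.7, 115. ,  12.1,  83.2]), 954, np.float64(0.065))
rim (array([525.4, 348.5, 163.9, 234.7,  83.1]), 3589, np.float64(0.0245))
bench [ 0.28283337  0.20951201 -0.00030527]
```

```bash
python3 - <<'E'
from h import *
s,im,d=load('w5');P=cloud('wrist',d,s);a=np.radians(-6.85)
X=P[...,:2]-[.5257,.3487];x=X[...,0]*np.cos(a)+X[...,1]*np.sin(a);y=-X[...,0]*np.sin(a)+X[...,1]*np.cos(a)
for x0 in range(-115,116,10):
    m=(abs(y)<.03)&(x>x0/1e3)&(x<(x0+10)/1e3); print(x0,m.sum(),np.nanpercentile(P[...,2][m],[50,98]).round(3))
E
python3 go.py .5257 .3487 .037 83.15
```

```text
-115 525 [0.006 0.026]
-105 308 [0.004 0.006]
-95 226 [0.013 0.016]
-85 243 [0.015 0.038]
-75 375 [0.026 0.039]
-65 579 [0.015 0.358]
-55 2835 [0.36  0.367]
-45 1257 [0.365 0.384]
-35 4292 [0.372 0.386]
-25 5046 [0.372 0.386]
-15 5234 [0.371 0.386]
-5 2952 [0.366 0.386]
5 3070 [0.367 0.386]
15 3022 [0.374 0.386]
25 3008 [0.374 0.386]
35 3061 [0.374 0.386]
45 5165 [0.371 0.386]
55 5725 [0.372 0.385]
65 5730 [0.372 0.385]
75 1871 [0.372 0.386]
85 2782 [0.363 0.368]
95 1015 [0.354 0.366]
105 460 [0.005 0.026]
115 123 [0.001 0.027]
time 21.85 pos [0.5419 0.2982 0.2685] yaw 83.2 tilt [ 0.e+00 -6.e-04 -1.e+00] w 0.057 F [ 0.6  0.4 -0.2]
turn z rad 0.001 slide now axes [ 48.4 -22.  231.5] slide after turn [ 48.2 -22.1 231.5] dist 238
```

```bash
python3 -m pendant '[{"slide":[24,-11,20],"rotation":[0,0,0]},{"slide":[24.4,-11,50],"rotation":[0,0,0]},{"slide":[0,0,50],"rotation":[0,0,0]},{"slide":[0,0,30],"rotation":[0,0,0]},{"slide":[0,0,5],"rotation":[0,0,0]},{"slide":[0,0,0],"rotation":[0,0,0]},{"slide":[0,0,0],"rotation":[0,0,0]}]' 0.4 60
python3 go.py .5257 .3487 .037 83.15
```

```text
time_s: 22.72
tool_pos: [0.5267, 0.3505, 0.1153]
tcp_rot: [[0.117, 0.993, 0.003], [0.993, -0.117, 0.001], [0.002, 0.003, -1.0]]
force: [-0.5, 0.5, -0.2]
gripper_width: 0.0352
time 22.725 pos [0.5267 0.3505 0.1153] yaw 83.26 tilt [ 0.0027  0.0013 -1.    ] w 0.0352 F [-0.5  0.5 -0.2]
turn z rad 0.0019 slide now axes [-2.1 -1.  78.2] slide after turn [-1.9 -0.8 78.3] dist 78
```

```bash
python3 -m pendant '[{"slide":[-1,-0.5,30],"rotation":[0,0,0]},{"slide":[0,0,30],"rotation":[0,0,0]},{"slide":[0,0,12],"rotation":[0,0,0]},{"slide":[0,0,3],"rotation":[0,0,0]},{"slide":[0,0,0],"rotation":[0,0,0]},{"slide":[0,0,0],"rotation":[0,0,0]}]' 
python3 go.py .5257 .3487 .037 83.15
```

```text
time_s: 23.48
tool_pos: [0.5255, 0.3498, 0.0396]
tcp_rot: [[0.117, 0.993, 0.002], [0.993, -0.117, 0.001], [0.001, 0.002, -1.0]]
force: [-0.3, 0.3, 0.0]
gripper_width: 0.0351
time 23.475 pos [0.5255 0.3498 0.0396] yaw 83.3 tilt [ 1.7e-03  9.0e-04 -1.0e+00] w 0.0351 F [-0.3  0.3  0. ]
turn z rad 0.0026 slide now axes [-1.1  0.4  2.6] slide after turn [-1.1  0.4  2.6] dist 3
```

```bash
python3 -m pendant '[{"slide":[-0.8,0,1.5],"rotation":[0,0,0.002]},{"slide":[0,0,0],"rotation":[0,0,0]},{"slide":[0,0,0],"rotation":[0,0,0]},{"slide":[0,0,0],"rotation":[0,0,0]},{"slide":[0,0,0],"rotation":[0,0,0]},{"slide":[0,0,0],"rotation":[0,0,0]}]' 0.05 60
python3 go.py .5485 .049 .17 82.9
```

```text
time_s: 24.22
tool_pos: [0.5251, 0.3486, 0.0371]
tcp_rot: [[0.119, 0.993, 0.001], [0.993, -0.119, 0.0], [0.0, 0.001, -1.0]]
force: [2.8, -1.2, 0.4]
gripper_width: 0.0117
time 24.225 pos [0.5251 0.3486 0.0371] yaw 83.18 tilt [ 1.e-03  1.e-04 -1.e+00] w 0.0117 F [ 2.8 -1.2  0.4]
turn z rad 0.0049 slide now axes [-294.7   58.9 -132.9] slide after turn [-294.4   60.2 -132.9] dist 329
```

```bash
python3 -m pendant '[{"slide":[0,0,-3],"rotation":[0,0,0]},{"slide":[0,0,-8],"rotation":[0,0,0]},{"slide":[0,0,-15],"rotation":[0,0,0]},{"slide":[0,0,-22],"rotation":[0,0,0]},{"slide":[0,0,-28],"rotation":[0,0,0]},{"slide":[0,0,-28],"rotation":[0,0,0]},{"slide":[0,0,-25],"rotation":[0,0,0]},{"slide":[0,0,-15],"rotation":[0,0,0.0025]},{"slide":[0,0,-8],"rotation":[0,0,0.0025]},{"slide":[0,0,-3],"rotation":[0,0,0]}]' 
python3 go.py .5487 .0492 .192 82.9
python3 -c "
from h import *
s,im,d=snap('wrist','w6')"
```

```text
time_s: 25.48
tool_pos: [0.5243, 0.3485, 0.1919]
tcp_rot: [[0.124, 0.992, -0.0], [0.992, -0.124, -0.0], [-0.0, -0.0, -1.0]]
force: [-0.1, -0.3, -5.0]
gripper_width: 0.0116
time 25.475 pos [0.5243 0.3485 0.1919] yaw 82.89 tilt [-4.e-04 -3.e-04 -1.e+00] w 0.0116 F [-0.1 -0.3 -5. ]
turn z rad -0.0001 slide now axes [-293.9   61.3    0. ] slide after turn [-2.939e+02  6.120e+01 -1.000e-01] dist 300
```

View pics/w6.png

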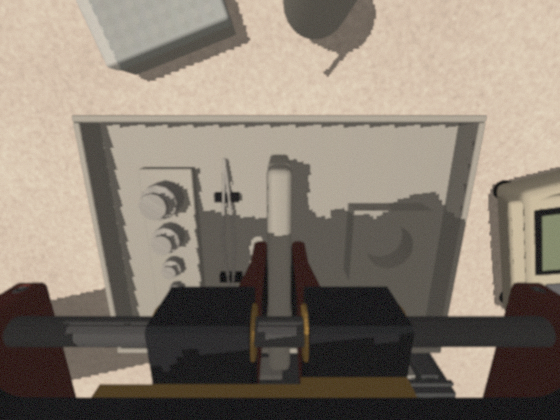

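```bash
python3 -m pendant '[{"slide":[-10,2,0],"rotation":[0,0,0]},{"slide":[-25,5,0],"rotation":[0,0,0]},{"slide":[-40,8.5,0],"rotation":[0,0,0]},{"slide":[-50,10.5,0],"rotation":[0,0,0]},{"slide":[-50,10.5,0],"rotation":[0,0,0]},{"slide":[-45,9.5,0],"rotation":[0,0,0]},{"slide":[-35,7.3,0],"rotation":[0,0,0]},{"slide":[-22,4.5,0],"rotation":[0,0,0]},{"slide":[-12,2.5,0],"rotation":[0,0,0]},{"slide":[-5,1,0],"rotation":[0,0,0]}]' 
python3 -m pendant '[{"slide":[0,0,0],"rotation":[0,0,0]},{"slide":[0,0,0],"rotation":[0,0,0]},{"slide":[0,0,0],"rotation":[0,0,0]}]'
python3 go.py .5487 .0492 .1211 82.9
python3 - <<'E'
from h import *
s,im,d=snap('wrist','w7');snap('top','t7');snap('scene','s7')
cv2.imwrite('pics/w7b.png',cv2.convertScaleAbs(cv2.resize(im,None,fx=1.42,fy=1.42,interpolation=2),alpha=1.2))
E
```

```text
time_s: 26.78
tool_pos: [0.5487, 0.0487, 0.1916]
tcp_rot: [[0.124, 0.992, -0.001], [0.992, -0.124, 0.0], [-0.0, -0.001, -1.0]]
force: [-1.0, 1.0, -5.3]
gripper_width: 0.0115
time_s: 27.15
tool_pos: [0.5489, 0.0499, 0.1919]
tcp_rot: [[0.123, 0.992, -0.0], [0.992, -0.123, 0.0], [0.0, -0.0, -1.0]]
force: [-0.3, 0.1, -5.3]
gripper_width: 0.0117
time 27.15 pos [0.5489 0.0499 0.1919] yaw 82.95 tilt [-1.e-04  0.e+00 -1.e+00] w 0.0117 F [-0.3  0.1 -5.3]
turn z rad 0.0009 slide now axes [-0.7 -0.1 70.8] slide after turn [-0.7 -0.1 70.8] dist 71
```

View pics/w7b.png

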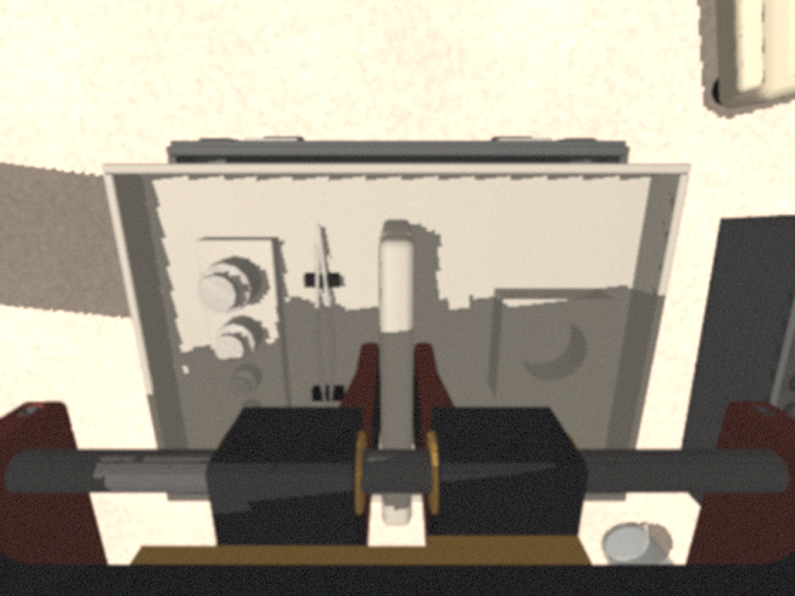

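View pics/s7.png

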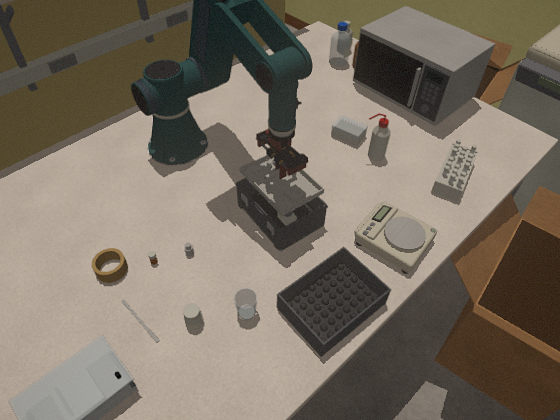

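```bash
python3 - <<'E'
from h import *
s,im,d=load('w7');P=cloud('wrist',d,s)
c=np.array([.5493,.0492]);a=np.radians(-7.1);X=P[...,:2]-c
x=X[...,0]*np.cos(a)+X[...,1]*np.sin(a);y=-X[...,0]*np.sin(a)+X[...,1]*np.cos(a)
m=(P[...,2]>.104)&(P[...,2]<.116)&(abs(y-.09)<.015);m=cv2.morphologyEx(m.astype(np.uint8),cv2.MORPH_OPEN,np.ones((2,2)))>0
print('rim x',np.percentile(x[m],[0.5,99.5])*1e3,'ymax by x',[np.round(np.percentile(y[m&(abs(x-q)<.02)],99)*1e3,1) for q in(-.1,-.05,0,.05,.1)])
m=(P[...,2]>.172)&(P[...,2]<.19)&(y>.0)&(y<.1)&(abs(x)<.13)
p=P[m];print('tray rim', [ (np.round(np.percentile(y[m&(abs(x-q)<.02)],99.5)*1e3,1),np.round(np.median(P[...,2][m&(abs(x-q)<.02)&(y>.07)]),4)) for q in(-.1,-.05,0,.05,.1)],np.percentile(x[m],[.5,99.5]))
E
```

```text
rim x [nan nan] ymax by x [np.float64(92.1), np.float64(92.1), np.float64(92.0), np.float64(92.1), np.float64(92.1)]
tray rim [(np.float64(83.0), np.float64(0.1799)), (np.float64(83.0), np.float64(0.18)), (np.float64(83.0), np.float64(0.1799)), (np.float64(83.0), np.float64(0.1798)), (np.float64(83.0), np.float64(0.1796))] [-0.11713852  0.11550291]
```

```bash
python3 -m pendant '[{"slide":[-1.2,0,4],"rotation":[0,0,0]},{"slide":[0,0,9],"rotation":[0,0,0]},{"slide":[0,0,12],"rotation":[0,0,0]},{"slide":[0,0,12],"rotation":[0,0,0]},{"slide":[0,0,12],"rotation":[0,0,0]},{"slide":[0,0,9],"rotation":[0,0,0]},{"slide":[0,0,5],"rotation":[0,0,0]},{"slide":[0,0,2],"rotation":[0,0,0]},{"slide":[0,0,0],"rotation":[0,0,0]},{"slide":[0,0,0],"rotation":[0,0,0]}]'
python3 go.py .5487 .0492 .1211 82.9
```

```text
time_s: 28.55
tool_pos: [0.5492, 0.048, 0.1273]
tcp_rot: [[0.124, 0.992, 0.001], [0.992, -0.124, -0.0], [-0.0, 0.001, -1.0]]
force: [-0.2, -0.4, -5.4]
gripper_width: 0.0119
time 28.55 pos [0.5492 0.048  0.1273] yaw 82.9 tilt [ 7.e-04 -1.e-04 -1.e+00] w 0.0119 F [-0.2 -0.4 -5.4]
turn z rad -0.0001 slide now axes [ 1.1 -0.6  6.2] slide after turn [ 1.1 -0.6  6.2] dist 6
```

```bash
python3 -m pendant '[{"slide":[0,0,2],"rotation":[0,0,0]},{"slide":[0,0,2],"rotation":[0,0,0]},{"slide":[0,0,1],"rotation":[0,0,0]},{"slide":[0,0,0.6],"rotation":[0,0,0]},{"slide":[0,0,0.5],"rotation":[0,0,0]},{"slide":[0,0,0],"rotation":[0,0,0]},{"slide":[0,0,0],"rotation":[0,0,0]}]'
python3 go.py .5487 .0492 .1211 82.9
```

```text
time_s: 29.42
tool_pos: [0.5488, 0.0481, 0.1211]
tcp_rot: [[0.124, 0.992, 0.0], [0.992, -0.124, -0.0], [-0.0, 0.0, -1.0]]
force: [-2.9, 0.3, -1.6]
gripper_width: 0.0118
time 29.425 pos [0.5488 0.0481 0.1211] yaw 82.89 tilt [ 0.e+00 -1.e-04 -1.e+00] w 0.0118 F [-2.9  0.3 -1.6]
turn z rad -0.0001 slide now axes [ 1.1 -0.3 -0. ] slide after turn [ 1.1 -0.3 -0. ] dist 1
```

```bash
python3 -m pendant '[{"slide":[0,0,0.4],"rotation":[0,0,0]},{"slide":[0,0,0],"rotation":[0,0,0]}]'
python3 go.py .5487 .0492 .1211 82.9
```

```text
time_s: 29.68
tool_pos: [0.5488, 0.0481, 0.1211]
tcp_rot: [[0.124, 0.992, 0.0], [0.992, -0.124, -0.0], [-0.0, 0.0, -1.0]]
force: [-3.6, -0.6, 5.6]
gripper_width: 0.0117
time 29.675 pos [0.5488 0.0481 0.1211] yaw 82.9 tilt [ 2.e-04 -1.e-04 -1.e+00] w 0.0117 F [-3.6 -0.6  5.6]
turn z rad -0.0 slide now axes [ 1.1 -0.3 -0. ] slide after turn [ 1.1 -0.3 -0. ] dist 1
```

```bash
python3 -m pendant '[{"slide":[0,0,0],"rotation":[0,0,0]},{"slide":[0,0,0],"rotation":[0,0,0]},{"slide":[0,0,0],"rotation":[0,0,0]},{"slide":[0,0,0],"rotation":[0,0,0]},{"slide":[0,0,-10],"rotation":[0,0,0]},{"slide":[0,0,-30],"rotation":[0,0,0]},{"slide":[0,0,-40],"rotation":[0,0,0]},{"slide":[0,0,-40],"rotation":[0,0,-0.174]},{"slide":[0,0,-5],"rotation":[0,0,-0.174]},{"slide":[0,0,0],"rotation":[0,0,-0.174]}]' 0.35
python3 go.py .66 .035 .25 173
python3 -m pendant '[{"slide":[0,0,0],"rotation":[0,0,-0.174]},{"slide":[0,0,0],"rotation":[0,0,-0.174]},{"slide":[0,0,0],"rotation":[0,0,-0.174]},{"slide":[0,0,0],"rotation":[0,0,-0.174]},{"slide":[0,0,0],"rotation":[0,0,-0.174]},{"slide":[0,0,0],"rotation":[0,0,-0.18]},{"slide":[-56,0,0],"rotation":[0,0,0]},{"slide":[-56,0,0],"rotation":[0,0,0]},{"slide":[0,0,0],"rotation":[0,0,0]},{"slide":[0,0,0],"rotation":[0,0,0]}]' 0.7
python3 go.py .66 .035 .25 173
python3 - <<'E'
from h import *
s,im,d=snap('wrist','w8');print(abs(s['dq']).max(),s['tool_pos'])
cv2.imwrite('pics/w8b.png',cv2.convertScaleAbs(cv2.resize(im,None,fx=1.42,fy=1.42,interpolation=2),alpha=0.9))
E
```

```text
time_s: 30.92
tool_pos: [0.5496, 0.048, 0.2474]
tcp_rot: [[-0.393, 0.92, 0.003], [0.92, 0.393, -0.0], [-0.001, 0.003, -1.0]]
force: [0.4, 0.1, -1.0]
gripper_width: 0.0308
time 30.925 pos [0.5496 0.048  0.2474] yaw 113.13 tilt [ 3.1e-03 -2.0e-04 -1.0e+00] w 0.0308 F [ 0.4  0.1 -1. ]
turn z rad -1.0449 slide now axes [-55.4  96.4  -2.2] slide after turn [-111.2    0.5   -2.6] dist 111
time_s: 32.17
tool_pos: [0.6592, 0.0344, 0.2454]
tcp_rot: [[-0.992, 0.123, -0.001], [0.123, 0.992, 0.0], [0.001, -0.0, -1.0]]
force: [-0.6, -0.6, 0.8]
gripper_width: 0.0614
time 32.175 pos [0.6592 0.0344 0.2454] yaw 172.96 tilt [-1.4e-03  1.0e-04 -1.0e+00] w 0.0614 F [-0.6 -0.6  0.8]
turn z rad -0.0007 slide now axes [-0.7  0.7 -4.6] slide after turn [-0.7  0.7 -4.6] dist 5
1.5769715345698396 [0.65921308 0.03439549 0.24536662]
```

View pics/w8b.png

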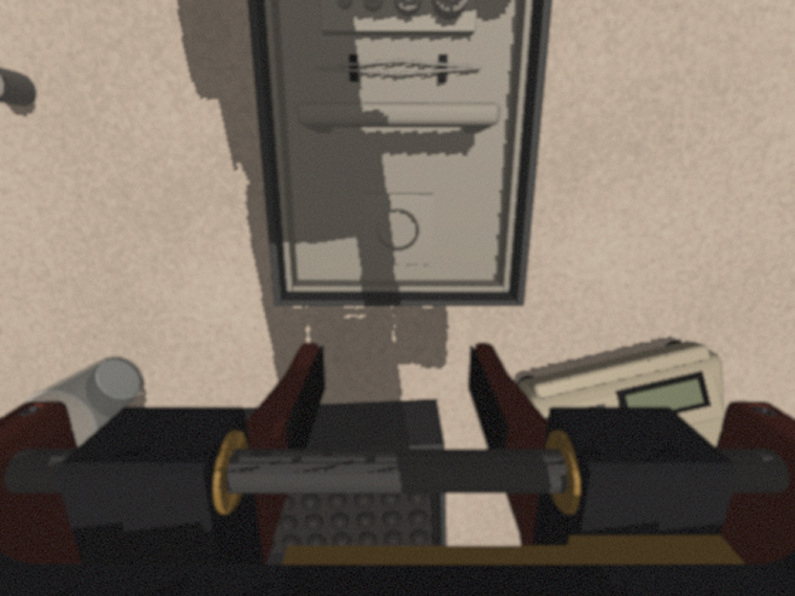

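```bash
cat > bore.py <<'E'
from h import *
def bore(f,c,zm=.107):
    s,im,d=load(f);P=cloud('wrist',d,s);Z=P[...,2];h,w=Z.shape;v,u=np.mgrid[:h,:w]
    M=onplane('wrist',np.c_[u.ravel(),v.ravel()],zm,s).reshape(h,w,3);D=np.hypot(M[...,0]-c[0],M[...,1]-c[1])
    blk=Z[(D<.022)&(D>.017)];print('block top z',np.median(blk).round(4),'floor',np.median(Z[D<.008]).round(4))
    for t in (.093,.097,.101):
        m=(D<.021)&(Z<t);m=cv2.morphologyEx(m.astype(np.uint8),cv2.MORPH_OPEN,np.ones((3,3)))
        p=M[m>0][:,:2].astype(np.float32)*1000;(x,y),r=cv2.minEnclosingCircle(p)
        cs=max(cv2.findContours(m,cv2.RETR_EXTERNAL,cv2.CHAIN_APPROX_NONE)[0],key=len)
        q=M[cs[:,0,1],cs[:,0,0]][:,:2].astype(np.float32)*1000;e=cv2.fitEllipse(q)
        print(t,'mean',p.mean(0).round(2),'circ',round(x,2),round(y,2),round(r,2),'ell',np.round(e[0]+e[1],2))
    return s,im,d,P,M
E
python3 - <<'E'
from bore import *
s,im,d,P,M=bore('w8',(.6207,.0392))
a=np.radians(-7.1);X=P[...,:2]-[.5493,.0481];x=X[...,0]*np.cos(a)+X[...,1]*np.sin(a);y=-X[...,0]*np.sin(a)+X[...,1]*np.cos(a)
Z=P[...,2]
for n,m in dict(right=(y>.0775)&(y<.081),left=(y<-.0775)&(y>-.081),front=(x>.113)&(x<.116)&(abs(y)<.07)).items():
    m=m&(abs(x)<.117)&(abs(y)<.083)&(Z>.1)&(Z<.12);print(n,m.sum(),np.median(Z[m]))
cv2.imwrite('pics/bore8.png',cv2.resize(im[125:195,235:330],None,fx=8,fy=8,interpolation=2))
E
```

```text
block top z nan floor nan
0.093 mean [618.67  39.22] circ 618.56 39.32 14.21 ell [618.84  39.19  26.4   27.61]
0.097 mean [618.93  39.23] circ 618.97 39.26 14.34 ell [619.1   39.22  26.78  27.99]
0.101 mean [619.35  39.11] circ 619.52 39.14 14.55 ell [619.54  39.1   27.64  28.46]
right 1155 0.10849465634011457
left 946 0.10885176860359305
front 343 0.10923762553696853
```

View pics/bore8.png

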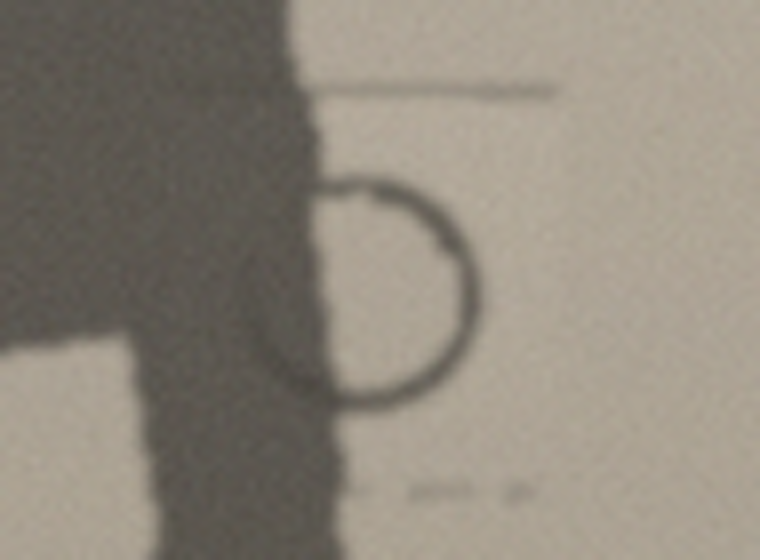

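```bash
python3 - <<'E'
from h import *
s,im,d=load('w8')
def cr(u,v): return (235+(u+.5)/8-.5,125+(v+.5)/8-.5)
for z in(.106,.107): print(onplane('wrist',[cr(363,292.5),cr(243,292),cr(483,292),cr(363,173),cr(363,412)],z,s).round(4)[:,:2].tolist())
E
python3 go.py .49 -.25 .2 173
```

```text
[[0.6193, 0.0398], [0.6173, 0.0247], [0.6211, 0.0549], [0.6045, 0.0417], [0.6345, 0.038]]
[[0.6192, 0.0398], [0.6172, 0.0248], [0.621, 0.0549], [0.6044, 0.0417], [0.6343, 0.038]]
time 32.225 pos [0.6588 0.0346 0.2455] yaw 172.97 tilt [-1.3e-03  1.0e-04 -1.0e+00] w 0.0612 F [-0.4 -0.6 -0.5]
turn z rad -0.0005 slide now axes [ 132.6 -303.1   45.7] slide after turn [ 132.8 -303.    45.5] dist 334
```

```bash
python3 -m pendant '[{"slide":[15,-48,0],"rotation":[0,0,0]},{"slide":[16,-48,0],"rotation":[0,0,0]},{"slide":[16,-48,0],"rotation":[0,0,0]},{"slide":[16,-48,0],"rotation":[0,0,0]},{"slide":[15,-48,20],"rotation":[0,0,0]},{"slide":[16,-48,20],"rotation":[0,0,0]},{"slide":[15,-46.5,25],"rotation":[0,0,0]},{"slide":[0,0,0],"rotation":[0,0,0]},{"slide":[0,0,0],"rotation":[0,0,0]},{"slide":[0,0,0],"rotation":[0,0,0]}]' 0.7
python3 - <<'E'
from h import *
s,im,d=snap('wrist','w9');print(abs(s['dq']).max(),s['tool_pos'])
from meas import top
print(top('wrist','w9',(.470,-.2788),.025,.028,.036));print(top('wrist','w9',(.470,-.2788),.025,.041,.052))
print(top('wrist','w9',(.470,-.2788),.025,.025,.052))
u,v=pix('wrist',[[.47,-.2788,.033]],s)[0].astype(int);print(u,v)
u0,v0=u-45,v-35;print('crop0',u0,v0);cv2.imwrite('pics/w9c.png',cv2.convertScaleAbs(cv2.resize(im[v0:v0+70,u0:u0+95],None,fx=8,fy=8,interpolation=2),alpha=1.8))
E
```

```text
time_s: 33.48
tool_pos: [0.5116, -0.2832, 0.1816]
tcp_rot: [[-0.993, 0.121, 0.001], [0.121, 0.993, -0.001], [-0.001, -0.001, -1.0]]
force: [-0.2, -0.4, -0.1]
gripper_width: 0.0613
0.2805444783371048 [ 0.51157509 -0.28318271  0.18160023]
(array([ 0.4683, -0.2786,  0.0322]), array([ 470.1, -278.8,   14. ]), ((469.9494323730469, -278.5987548828125), (26.775041580200195, 27.35123062133789), 67.89078521728516), 306, np.float64(0.0323))
(array([ 0.4697, -0.2787,  0.0471]), array([ 470.1, -278.9,    8.9]), ((469.9501953125, -278.64093017578125), (16.059825897216797, 17.225910186767578), 83.26243591308594), 247, np.float64(0.0471))
(array([ 0.4689, -0.2786,  0.0388]), array([ 470.1, -278.8,   14. ]), ((469.8833923339844, -278.7464294433594), (27.12554359436035, 27.343563079833984), 68.21003723144531), 556, np.float64(0.0331))
278 158
crop0 233 123
```

View pics/w9c.png

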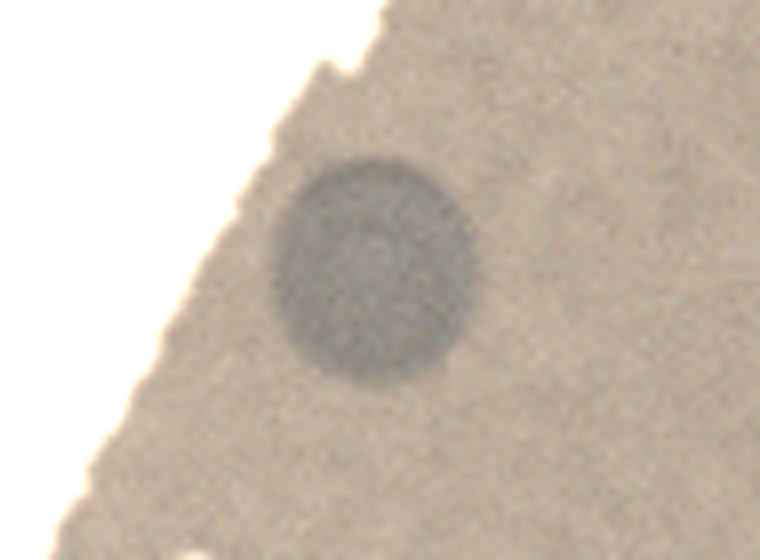

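```bash
python3 -m pendant '[{"slide":[20,5,10],"rotation":[0,0,0]},{"slide":[20.8,4.5,20],"rotation":[0,0,0]},{"slide":[0.5,0,50],"rotation":[0,0,0]},{"slide":[0,0,45],"rotation":[0,0,0]},{"slide":[0,0,20],"rotation":[0,0,0]},{"slide":[0,0,8],"rotation":[0,0,0]},{"slide":[0,0,0],"rotation":[0,0,0]},{"slide":[0,0,0],"rotation":[0,0,0]},{"slide":[0,0,0],"rotation":[0,0,0]}]' 0.7
python3 go.py .4701 -.2788 .021 173
```

```text
time_s: 34.65
tool_pos: [0.4717, -0.2703, 0.0285]
tcp_rot: [[-0.992, 0.122, 0.002], [0.122, 0.992, -0.001], [-0.002, -0.001, -1.0]]
force: [-0.1, -0.6, -0.5]
gripper_width: 0.0615
time 34.65 pos [ 0.4717 -0.2703  0.0285] yaw 172.97 tilt [ 0.0015 -0.0013 -1.    ] w 0.0615 F [-0.1 -0.6 -0.5]
turn z rad -0.0005 slide now axes [ 0.6 -8.7  7.5] slide after turn [ 0.6 -8.7  7.5] dist 11
```

```bash
python3 -m pendant '[{"slide":[0.5,-6,3],"rotation":[0,0,0]},{"slide":[0,-2.7,3.5],"rotation":[0,0,0]},{"slide":[0,0,0],"rotation":[0,0,0]},{"slide":[0,0,0],"rotation":[0,0,0]},{"slide":[0,0,0],"rotation":[0,0,0]}]' 0.7 30
python3 go.py .4701 -.2788 .021 173
```

```text
time_s: 35.28
tool_pos: [0.4694, -0.2784, 0.021]
tcp_rot: [[-0.992, 0.122, -0.0], [0.122, 0.992, -0.0], [0.0, -0.0, -1.0]]
force: [0.6, -0.5, -0.0]
gripper_width: 0.0613
time 35.275 pos [ 0.4694 -0.2784  0.021 ] yaw 172.96 tilt [-1.e-04 -1.e-04 -1.e+00] w 0.0613 F [ 0.6 -0.5 -0. ]
turn z rad -0.0006 slide now axes [-0.7 -0.4 -0. ] slide after turn [-0.7 -0.4 -0. ] dist 1
```

```bash
python3 -m pendant '[{"slide":[-0.5,0,0],"rotation":[0,0,0]},{"slide":[0,0,0],"rotation":[0,0,0]},{"slide":[0,0,0],"rotation":[0,0,0]},{"slide":[0,0,0],"rotation":[0,0,0]},{"slide":[0,0,0],"rotation":[0,0,0]},{"slide":[0,0,0],"rotation":[0,0,0]},{"slide":[0,0,0],"rotation":[0,0,0]}]' 0.2 35
python3 go.py .4701 -.2788 .021 173
```

```text
time_s: 36.15
tool_pos: [0.4699, -0.2783, 0.021]
tcp_rot: [[-0.992, 0.123, -0.0], [0.123, 0.992, 0.0], [0.0, 0.0, -1.0]]
force: [0.3, 2.7, 1.2]
gripper_width: 0.0273
time 36.15 pos [ 0.4699 -0.2783  0.021 ] yaw 172.96 tilt [-1.e-04  1.e-04 -1.e+00] w 0.0273 F [0.3 2.7 1.2]
turn z rad -0.0007 slide now axes [-0.2 -0.5  0. ] slide after turn [-0.2 -0.5  0. ] dist 1
```

```bash
python3 -m pendant '[{"slide":[0,0,-8],"rotation":[0,0,0]},{"slide":[0,0,-30],"rotation":[0,0,0]},{"slide":[0,0,-55],"rotation":[0,0,0]},{"slide":[-10,20,-60],"rotation":[0,0,0]},{"slide":[-20,45,-50],"rotation":[0,0,0]},{"slide":[-24,54,-21],"rotation":[0,0,0]},{"slide":[-25,55,0],"rotation":[0,0,0]},{"slide":[-25,55,0],"rotation":[0,0,0]},{"slide":[-23,52,0],"rotation":[0,0,0]},{"slide":[-15,36,0],"rotation":[0,0,0]}]'
python3 -m pendant '[{"slide":[-7,16,0],"rotation":[0,0,0]},{"slide":[0,0,0],"rotation":[0,0,0]},{"slide":[0,0,0],"rotation":[0,0,0]},{"slide":[0,0,0],"rotation":[0,0,0]}]'
python3 go.py .6192 .040 .245 173
python3 - <<'E'
from h import *
s,im,d=snap('wrist','w10');print(abs(s['dq']).max(),s['tool_pos'])
cv2.imwrite('pics/w10b.png',cv2.convertScaleAbs(cv2.resize(im,None,fx=1.42,fy=1.42,interpolation=2),alpha=0.9))
u,v=pix('wrist',[[.6194,.0395,.107]],s)[0];print(u,v)
u0,v0=int(u)-45,int(v)-35;print('crop0',u0,v0);cv2.imwrite('pics/w10c.png',cv2.convertScaleAbs(cv2.resize(im[v0:v0+70,u0:u0+95],None,fx=8,fy=8,interpolation=2),alpha=1.2))
E
```

```text
time_s: 37.4
tool_pos: [0.6472, 0.0159, 0.238]
tcp_rot: [[-0.993, 0.121, -0.0], [0.121, 0.993, -0.0], [-0.0, -0.0, -1.0]]
force: [-0.1, -0.4, -2.4]
gripper_width: 0.027
time_s: 37.9
tool_pos: [0.6548, 0.0271, 0.2381]
tcp_rot: [[-0.992, 0.124, -0.0], [0.124, 0.992, -0.001], [0.0, -0.001, -1.0]]
force: [0.0, -0.0, -1.9]
gripper_width: 0.0268
time 37.9 pos [0.6548 0.0271 0.2381] yaw 172.87 tilt [-4.e-04 -5.e-04 -1.e+00] w 0.0268 F [ 0.  -0.  -1.9]
turn z rad -0.0023 slide now axes [37.   8.4 -6.9] slide after turn [37.   8.5 -6.9] dist 39
0.22444066116138248 [0.6548482  0.02707719 0.23808594]
287.5117111805623 165.71980679526962
crop0 242 130
```

View pics/w10b.png

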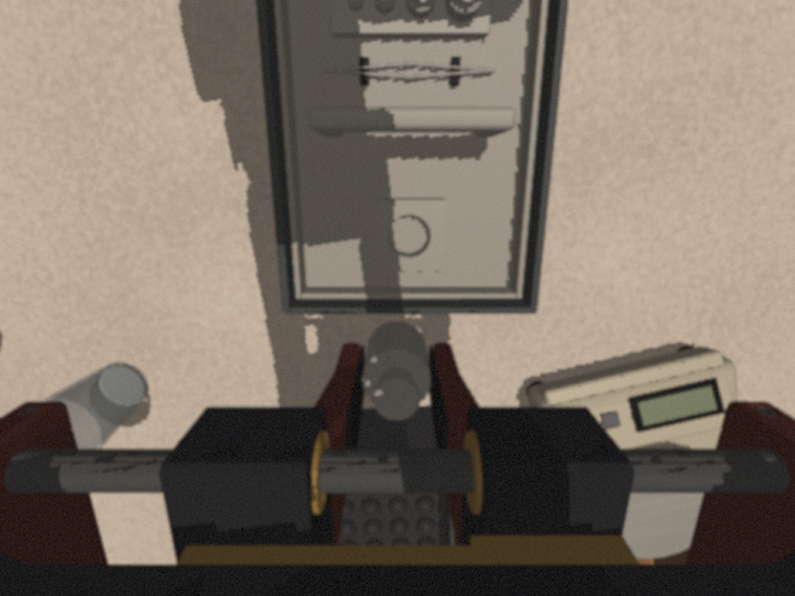

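View pics/w10c.png

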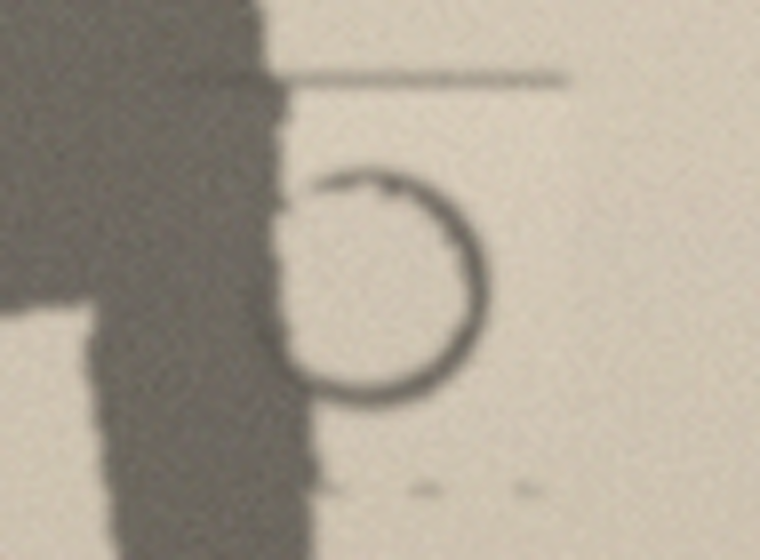

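```bash
cat > ring.py <<'E'
from h import *
from scipy.optimize import least_squares
from scipy.ndimage import map_coordinates
def ring(f,c,z=.107):
    s,im,d=load(f);g=cv2.GaussianBlur(cv2.cvtColor(im,6),(3,3),0).astype(float)
    c=np.array(c)
    for it in range(3):
        pts=[]
        for a in np.radians(np.arange(0,360,4)):
            rr=np.arange(.0110,.0185,.0002);X=np.c_[c[0]+rr*np.cos(a),c[1]+rr*np.sin(a),np.full(len(rr),z)]
            uv=pix('wrist',X,s);p=map_coordinates(g,[uv[:,1],uv[:,0]],order=1)
            i=np.argmin(p[:30]); out=np.median(p[-5:])
            if out<80 or out-p[i]<20: continue
            h=(out+p[i])/2; j=i+np.argmax(p[i:]>h); pts.append((*X[j,:2],np.degrees(a)))
        pts=np.array(pts)
        r=least_squares(lambda q:np.hypot(pts[:,0]-q[0],pts[:,1]-q[1])-q[2],[*c,.015],loss='soft_l1',f_scale=.0003);c=r.x[:2]
        r2=least_squares(lambda q:np.hypot(pts[:,0]-q[0],pts[:,1]-q[1])-.015,c,loss='soft_l1',f_scale=.0003)
    print(f,len(pts),'free',(r.x*1e3).round(2),'r15',(r2.x*1e3).round(2),'rms',np.sqrt(np.mean(r.fun**2))*1e3)
    return r2.x
E
python3 - <<'E'
from ring import *
ring('w8',(.6194,.0395));ring('w10',(.6194,.0395))
s,_,_=load('w10');print(onplane('wrist',[(242+368.5/8-.5,130+289/8-.5)],.107,s))
E
```

```text
w8 52 free [619.68  39.75  15.31] r15 [619.75  40.13] rms 0.13283200840518575
w10 58 free [619.54  39.54  15.34] r15 [619.64  39.94] rms 0.14717546151707392
[[0.61931291 0.03956093 0.107     ]]
```

```bash
python3 - <<'E'
from h import *
s,im,d=load('w10');P=cloud('wrist',d,s);t=s['tool_pos'];R=s['tcp_rot']
T=(P-t)@R
for n,lo,hi,r in(('knob',-.029,-.0245,.0095),('body',-.014,-.0105,.0145)):
    m=(T[...,2]>lo)&(T[...,2]<hi)&(np.hypot(T[...,0],T[...,1])<r+.003)
    p=T[m];print(n,len(p),p.mean(0).round(4),p[:,:2].min(0).round(4),p[:,:2].max(0).round(4),cv2.minEnclosingCircle(p[:,:2].astype(np.float32)*1000))
print('TCP target for bore via 619.5,39.65',)
E
```

```text
knob 774 [ 0.0006 -0.0007 -0.026 ] [-0.0089 -0.0093] [0.0089 0.0079] ((0.03615856170654297, -0.9181483387947083), 9.03791618347168)
body 834 [ 0.0048 -0.0005 -0.0114] [-0.0096 -0.0144] [0.0137 0.014 ] ((0.3708171844482422, -0.14066743850708008), 17.276111602783203)
TCP target for bore via 619.5,39.65
```

```bash
python3 go.py .6194 .0402 .140 173; python3 -m pendant '[{"slide":[10,3,0],"rotation":[0,0,0]},{"slide":[17,4,20],"rotation":[0,0,0]},{"slide":[10,1.7,40],"rotation":[0,0,0]},{"slide":[0,0,28],"rotation":[0,0,0]},{"slide":[0,0,10],"rotation":[0,0,0]},{"slide":[0,0,0],"rotation":[0,0,0]},{"slide":[0,0,0],"rotation":[0,0,0]},{"slide":[0,0,0],"rotation":[0,0,0]},{"slide":[0,0,0],"rotation":[0,0,0]}]'
python3 go.py .6194 .0402 .140 173
```

```text
time 37.95 pos [0.655  0.0273 0.2381] yaw 172.88 tilt [-2.e-04 -4.e-04 -1.e+00] w 0.027 F [-0.4  0.4 -1.4]
turn z rad -0.0022 slide now axes [36.9  8.5 98.1] slide after turn [36.9  8.5 98.1] dist 105
time_s: 39.08
tool_pos: [0.6203, 0.0417, 0.1407]
tcp_rot: [[-0.992, 0.122, 0.001], [0.122, 0.992, -0.0], [-0.001, -0.0, -1.0]]
force: [0.5, 0.3, -2.1]
gripper_width: 0.0269
time 39.075 pos [0.6203 0.0417 0.1407] yaw 172.96 tilt [ 1.2e-03 -2.0e-04 -1.0e+00] w 0.0269 F [ 0.5  0.3 -2.1]
turn z rad -0.0006 slide now axes [ 0.7 -1.6  0.7] slide after turn [ 0.7 -1.6  0.7] dist 2
```

```bash
python3 -m pendant '[{"slide":[0.2,-1.5,4],"rotation":[0,0,0]},{"slide":[0,0,3],"rotation":[0,0,0]},{"slide":[0,0,0],"rotation":[0,0,0]},{"slide":[0,0,0],"rotation":[0,0,0]},{"slide":[0,0,0],"rotation":[0,0,0]},{"slide":[0,0,0],"rotation":[0,0,0]}]'
python3 go.py .6194 .0402 .128 173; sleep 0; python3 go.py .6194 .0402 .128 173
```

```text
time_s: 39.83
tool_pos: [0.6195, 0.0403, 0.133]
tcp_rot: [[-0.992, 0.123, 0.0], [0.123, 0.992, -0.0], [-0.0, -0.0, -1.0]]
force: [0.1, -0.4, -2.4]
gripper_width: 0.0268
time 39.825 pos [0.6195 0.0403 0.133 ] yaw 172.96 tilt [ 1.e-04 -1.e-04 -1.e+00] w 0.0268 F [ 0.1 -0.4 -2.4]
turn z rad -0.0006 slide now axes [ 0.1 -0.1  5. ] slide after turn [ 0.1 -0.1  5. ] dist 5
time 39.825 pos [0.6195 0.0403 0.133 ] yaw 172.96 tilt [ 1.e-04 -1.e-04 -1.e+00] w 0.0268 F [ 0.1 -0.4 -2.4]
turn z rad -0.0006 slide now axes [ 0.1 -0.1  5. ] slide after turn [ 0.1 -0.1  5. ] dist 5
```

On target. Foot is about 5 mm above the mouth; I'll go down slowly past it and watch the force.

```bash
python3 -m pendant '[{"slide":[0,0,2],"rotation":[0,0,0]},{"slide":[0,0,2],"rotation":[0,0,0]},{"slide":[0,0,1.5],"rotation":[0,0,0]},{"slide":[0,0,1],"rotation":[0,0,0]},{"slide":[0,0,0.7],"rotation":[0,0,0]},{"slide":[0,0,0],"rotation":[0,0,0]}]'
python3 go.py .6194 .0402 .128 173
```

```text
time_s: 40.58
tool_pos: [0.6194, 0.0402, 0.1257]
tcp_rot: [[-0.992, 0.122, -0.0], [0.122, 0.992, -0.0], [0.0, -0.0, -1.0]]
force: [-0.3, -0.7, -1.5]
gripper_width: 0.0273
time 40.575 pos [0.6194 0.0402 0.1257] yaw 172.96 tilt [-1.e-04 -1.e-04 -1.e+00] w 0.0273 F [-0.3 -0.7 -1.5]
turn z rad -0.0006 slide now axes [-0.  -0.  -2.3] slide after turn [-0.  -0.  -2.3] dist 2
```

```bash
python3 -m pendant '[{"slide":[0,0,1.5],"rotation":[0,0,0]},{"slide":[0,0,1.5],"rotation":[0,0,0]},{"slide":[0,0,1],"rotation":[0,0,0]},{"slide":[0,0,0],"rotation":[0,0,0]}]'
python3 go.py .6194 .0402 .128 173
```

```text
time_s: 41.08
tool_pos: [0.6193, 0.0403, 0.1217]
tcp_rot: [[-0.992, 0.123, -0.0], [0.123, 0.992, -0.0], [0.0, -0.0, -1.0]]
force: [-0.1, 0.8, -1.9]
gripper_width: 0.0273
time 41.075 pos [0.6193 0.0403 0.1217] yaw 172.96 tilt [-3.e-04 -1.e-04 -1.e+00] w 0.0273 F [-0.1  0.8 -1.9]
turn z rad -0.0006 slide now axes [-0.1 -0.1 -6.3] slide after turn [-0.1 -0.1 -6.3] dist 6
```

It's in the hole, 6 mm deep with no force. Continuing to the floor, expected at TCP 0.110.

```bash
python3 -m pendant '[{"slide":[0,0,2],"rotation":[0,0,0]},{"slide":[0,0,2],"rotation":[0,0,0]},{"slide":[0,0,2],"rotation":[0,0,0]},{"slide":[0,0,2],"rotation":[0,0,0]},{"slide":[0,0,1.5],"rotation":[0,0,0]},{"slide":[0,0,0],"rotation":[0,0,0]}]'
python3 go.py .6194 .0402 .110 173
```

```text
time_s: 41.82
tool_pos: [0.6193, 0.0403, 0.1121]
tcp_rot: [[-0.992, 0.122, -0.0], [0.122, 0.992, -0.0], [0.0, -0.0, -1.0]]
force: [0.2, 0.3, -1.4]
gripper_width: 0.0275
time 41.825 pos [0.6193 0.0403 0.1121] yaw 172.97 tilt [-3.e-04 -1.e-04 -1.e+00] w 0.0275 F [ 0.2  0.3 -1.4]
turn z rad -0.0006 slide now axes [-0.1 -0.1  2.1] slide after turn [-0.1 -0.1  2.1] dist 2
```

```bash
python3 -m pendant '[{"slide":[0,0,1],"rotation":[0,0,0]},{"slide":[0,0,0.6],"rotation":[0,0,0]},{"slide":[0,0,0.4],"rotation":[0,0,0]},{"slide":[0,0,0.3],"rotation":[0,0,0]},{"slide":[0,0,0],"rotation":[0,0,0]}]'
python3 go.py .6194 .0402 .110 173
```

```text
time_s: 42.45
tool_pos: [0.6194, 0.0403, 0.1101]
tcp_rot: [[-0.992, 0.122, 0.0], [0.122, 0.992, -0.0], [-0.0, -0.0, -1.0]]
force: [-1.2, -0.7, -1.2]
gripper_width: 0.0271
time 42.45 pos [0.6194 0.0403 0.1101] yaw 172.97 tilt [ 0.e+00 -1.e-04 -1.e+00] w 0.0271 F [-1.2 -0.7 -1.2]
turn z rad -0.0006 slide now axes [ 0.  -0.1  0.1] slide after turn [ 0.  -0.1  0.1] dist 0
```

```bash
python3 -m pendant '[{"slide":[0,0,0.4],"rotation":[0,0,0]},{"slide":[0,0,0],"rotation":[0,0,0]},{"slide":[0,0,0],"rotation":[0,0,0]}]'
python3 go.py .6194 .0402 .110 173
```

```text
time_s: 42.82
tool_pos: [0.6195, 0.0403, 0.11]
tcp_rot: [[-0.992, 0.122, 0.0], [0.122, 0.992, -0.0], [-0.0, -0.0, -1.0]]
force: [-1.7, 0.4, 4.6]
gripper_width: 0.027
time 42.825 pos [0.6195 0.0403 0.11  ] yaw 172.97 tilt [ 3.e-04 -1.e-04 -1.e+00] w 0.027 F [-1.7  0.4  4.6]
turn z rad -0.0006 slide now axes [ 0.1 -0.1  0. ] slide after turn [ 0.1 -0.1  0. ] dist 0
```

```bash
python3 -m pendant '[{"slide":[0,0,0],"rotation":[0,0,0]},{"slide":[0,0,0],"rotation":[0,0,0]},{"slide":[0,0,0],"rotation":[0,0,0]},{"slide":[0,0,-8],"rotation":[0,0,0]},{"slide":[0,0,-25],"rotation":[0,0,0]},{"slide":[0,0,-45],"rotation":[0,0,0]},{"slide":[-30,0,-50],"rotation":[0,0,0]},{"slide":[-25,0,-20],"rotation":[0,0,0]},{"slide":[0,0,0],"rotation":[0,0,0]},{"slide":[0,0,0],"rotation":[0,0,0]}]' 0.6
python3 - <<'E'
from h import *
s,im,d=snap('wrist','w11');snap('scene','s11');print(s['time_s'],s['tool_pos'])
cv2.imwrite('pics/w11b.png',cv2.convertScaleAbs(cv2.resize(im,None,fx=1.42,fy=1.42,interpolation=2),alpha=0.9))
P=cloud('wrist',d,s);a=np.radians(-7.1);Z=P[...,2]
D=np.hypot(P[...,0]-.6195,P[...,1]-.0398);p=P[(D<.015)&(Z>.132)&(Z<.142)]
print('knob',np.median(p[:,2]),cv2.minEnclosingCircle(p[:,:2].astype(np.float32)*1000))
p=P[(D<.017)&(Z>.115)&(Z<.126)];print('body top',np.median(p[:,2]),cv2.minEnclosingCircle(p[:,:2].astype(np.float32)*1000))
X=P[...,:2]-[.5493,.0481];x=X[...,0]*np.cos(a)+X[...,1]*np.sin(a);y=-X[...,0]*np.sin(a)+X[...,1]*np.cos(a)
for n,m in dict(left=(y>.0775)&(y<.081),right=(y<-.0775)&(y>-.081),front=(x>.113)&(x<.116)&(abs(y)<.07)).items():
    m=m&(abs(x)<.117)&(abs(y)<.083)&(Z>.1)&(Z<.12);print(n,m.sum(),np.median(Z[m]))
s_,i2,d2=load('s11');cv2.imwrite('pics/s11c.png',cv2.convertScaleAbs(cv2.resize(i2[130:330,80:340],None,fx=3,fy=3,interpolation=2),alpha=1.2))
E
```

```text
time_s: 44.08
tool_pos: [0.6724, 0.0337, 0.2563]
tcp_rot: [[-0.992, 0.122, -0.003], [0.122, 0.992, 0.0], [0.003, -0.0, -1.0]]
force: [0.0, 0.3, -0.5]
gripper_width: 0.0524
44.075 [0.67236176 0.03371629 0.25630612]
knob 0.13613070492937954 ((619.3670043945312, 39.47574996948242), 8.823304176330566)
body top 0.12128723466190655 ((619.2950439453125, 39.32941818237305), 13.834306716918945)
left 1017 0.10854775071747857
right 839 0.10887943092011942
front 337 0.10915064270774544
```

View pics/w11b.png

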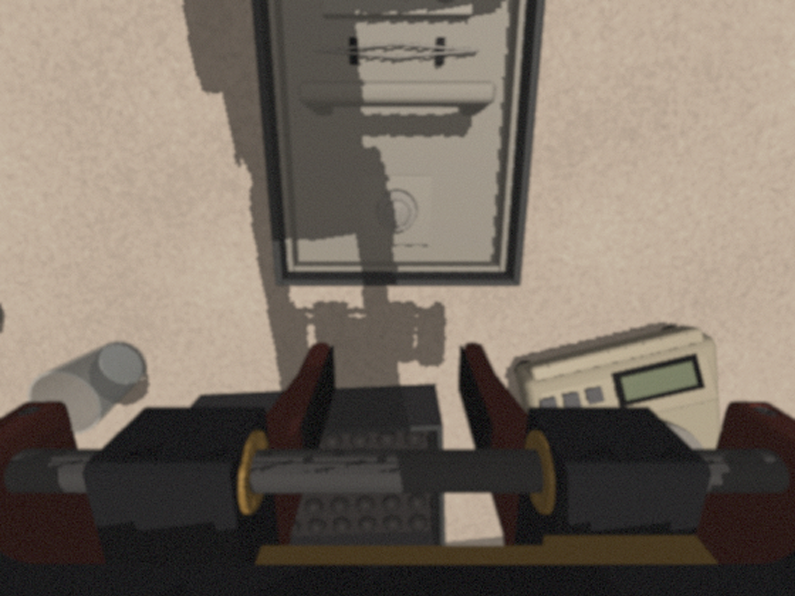

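View pics/s11c.png

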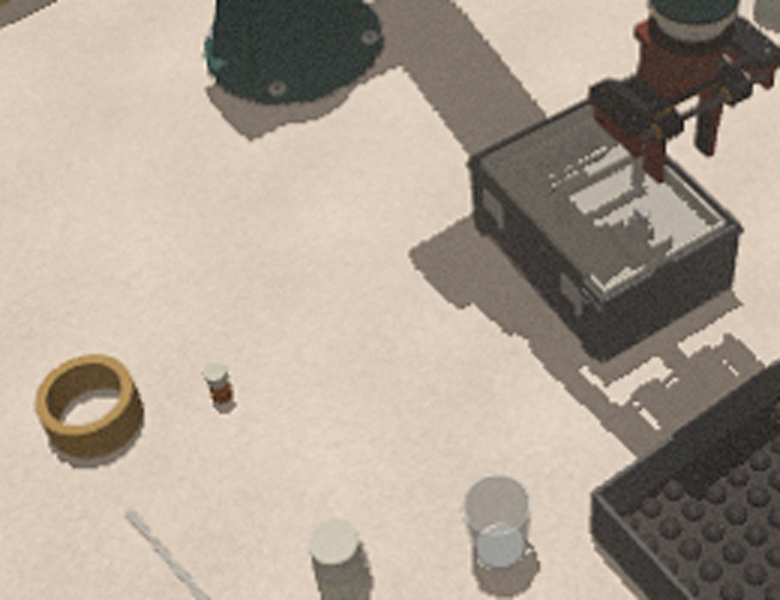

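The small weight is seated upright at (397,210): its knob top reads 136 mm against 137 expected. The tray rim is level with the case rim, and the bystanders in view stand where they were. I'm handing the job in.

```bash
python3 -c "
from workcell import *
print(close_job())"
```

```text
the job is handed in; nothing more can be done
None
```

The kit is packed and handed in at about 44 s of the 72 s. I stood the large weight in the round pocket and the oblong bottle in the oblong pocket. I then lowered the tray by its bar onto the ledges, and last put the small weight in the tray hole. Each item was held until the force showed it had touched down, then released.

**Small weight:** it went in with no sideways force and touched the hole's floor at the expected height. In the last picture its knob top read 136 mm and its body top 121 mm, against 137 and 122 expected. It stands upright.

**Tray:** the rim read 108.5–109 mm on the three sides visible in the last view, against 110. Depth readings in these views run about 1 mm low, so I take it as level and fully home.

**Bottle and large weight:** the weight was seen standing in its pocket after release. I did not take a clear picture of the bottle before the tray covered it; its touch-down height matched the pocket floor, and the tray later seated fully above it.

**Other points:**
- While lining up to grip the small weight I was 9 mm off sideways and corrected it before closing. By the measured positions the fingers stayed clear of it.
- The bystanders I could see in the last pictures looked undisturbed. I did not measure them again.

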